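Refit the balance spring of a bench lamp arm with a spring puller

ROBOT

A 6-joint arm with a two-finger parallel gripper is mounted at the origin on the work surface. World frame = base frame: x ahead of the robot, y to its left, z up, the work surface at z = 0. Lengths are in m, angles in rad, forces in N, time in s.
With the tool pointing down it reaches from about 0.275 to 0.775 m from the base axis. Payload 14.6 kg.
Tool frame: the origin (TCP) lies on the mounting face of the last link; the fingertips stand 173 mm ahead of it and the grasp point (between the pads) lies 155 mm ahead of it; z points along the fingers, x is the direction in which the jaws open and shut, and the axes are right-handed (so a half turn about z gives the same grasp; the last joint's range is limited). The gripper opens to 85 mm and grips with 20 to 120 N. Pads are 22 mm wide; open, the fingers measure 114 mm over their backs; the gripper's body (76 mm by 85 mm) begins 54 mm behind the grasp point. The pads swing forward as they close: fully open they stand 13 mm farther back than shut.
Start: joints at [1.164, 0.263, -0.048, 1.259, 0, 1.415], TCP at [0.131, 0.508, 0.405] pointing down, gripper open.
Joint ranges: [-2.65, 2.65], [-0.89, 1.7], [-1.18, 1.37], [-2.13, 2.11], [-1.35, 1.29], [-3.14, 3.14]. Speed limits (rad/s): [1.89, 1.89, 2.57, 2.79, 3.14, 3.14].

INTERFACE

Orientations are given as a unit quaternion [x, y, z, w].
In Python, from rig import state, vision, sign_off gives the robot as it stands.
- The arm moves only by the shell command python3 -m inch 'ROWS' [FORCE]. ROWS is JSON, a list that holds one entry, the list of rows, each a list of 7 numbers: the shift along the tool's x, y, z in mm, then the turn, a rotation vector about the tool's x, y, z in rad, then the gripper's target within -1 to 1 (shut at 1, half-way at 0, fully open at -1). In form: [[[tx, ty, tz, ax, ay, az, claw], ...]]. A call has 1 to 20 rows; each row shifts and turns the commanded pose from where the row before left it, along the tool's axes as they then stand; what a row does not reach is not made up. A row lasts 1/10 s, in which the tool goes at most 50 mm and 8.59 degrees, less where a joint would pass 70% of its speed; a pose out of reach is approached as far as the arm can. A call with a gripper value outside its range is refused whole. The fingers move at their own pace and stop on an object; FORCE is the grip in N (left out, the last holds). Time passes only in rows, so rows that do not move let the fingers close. It gives the time, the measured TCP pose, the force and the opening at its end, in the units of the state.
- state(): the state, without advancing time (a new reading comes with each control period).
- vision.get_image(name): name is "scene" or "side" or "wrist"; returns the picture (384x512x3 uint8, blue, green, red); there is no depth.
- vision.camera_model(name): a dict with "camera_matrix" (3x3 intrinsics, pixels), "distortion" ([k1, k2, p1, p2, k3] as OpenCV has them; the pictures are not rectified), "extrinsics" (4x4, takes a point from world to camera coordinates). Camera axes: x right, y up, looking along -z (the intrinsics and any distortion apply to the point x, -y, -z); pixel columns grow to the right and rows downward; lengths in m; the calibration is good to about 2 mm. A picture is of the moment at which its call begins: read the wrist's pose just before it. camera_model takes no time and is no camera call; for the wrist camera it gives the pose at the moment of the call.
- sign_off(): hands the job in, once; it reports no verdict.
Trained networks look in the newest picture that a camera, given by its name, has taken for a name from the list of things; names that differ only in an ending like _2 or _b are one class to them, and where a whole thing is asked for, a point or a joint stands for the part that bears it (a point fixed in the world has none). Each returns a list of dicts, best first, with "score" (0 to 1); they miss things now and then, are a little off and sometimes report something else, mostly with a low value. They report only what shows in the picture. A call takes as long as a camera call. They do not tell look-alikes from the thing itself.
- vision.boxes_of(camera, name): "box" ([left, top, right, bottom] in pixels, round what is visible of it).
The state is a dict: "time_s": time; "q": joint angles; "joint_vel": joint speeds; "joint_torque": joint torques, N m; "ee_pos": TCP position; "tcp_rot": TCP orientation; "wrist_force": force on the tool from outside, world axes, zero at the start; "torque": the same for the moment, N m; "gripper_width": opening from 0.0 (shut) to 1.0 (fully open).
Only numpy, scipy, OpenCV 4.12 (cv2) and the standard library are available. Lean on these libraries where they do the work, as an engineer would, in place of code of your own. Each camera call takes 0.05 s, during which the arm holds its last target.

TASK

Refit the balance spring of the lamp arm that lies clamped on the bench. Lift the spring puller out of its tray by the shank, lay it down on the open bench and let go, then take it again by its handle; put its tip in the hole of the spring's flat hook, draw the spring out past the headed anchor post and swing the hook in from its open side, so that it sits under the post's head and holds the spring stretched. Use the puller, not the fingers, on the spring, do not overstretch it, leave the other things on the bench where they are, and finally lay the puller down on the bench.

Things in the scene. Friction and masses are not known exactly. Their poses are not given: they have to be found in the camera images.
- puller: Spring puller, a hand tool 200 mm long, about 0.13 kg: black ribbed handle 85 long, 22 wide, 30 mm high; steel shank 8 mm thick from the upper half of the handle's front, its end turned straight down as a peg. Origin under the handle's centre, on its flat underside; x from handle to tip, y left, z up. On the bench it stands upright on the underside and the tip's end. It starts in its tray.
- puller_handle (a point): Centre of the puller's handle, 15 mm above its underside. Axes as the puller's.
- puller_shank (a point): Where to take the puller in the tray: on the centre line of its round 8 mm shank, 82 mm ahead of the handle's centre and 10 mm above it (25 mm above what the tool stands on). Axes as the puller's.
- puller_tip (a point): Lower end of the puller's turned-down peg (8 mm thick): 153.5 mm ahead of the handle's centre, 15 mm below it. The peg reaches 21 mm below the underside of the shank, which passes over the post's head. Axes as the puller's.
- tray_pocket (a point): Centre of the handle pocket of the grey tray, 20 mm above the bench. Tray fixed, 110 mm wide, 35 high, floor 5; x from handle to tip, from 62 mm behind this point to 176 ahead. The handle lies flush with the top in a pocket 26 mm wide, so fingers cannot get at it; from 47 to 124 mm ahead the tray is open to its floor right across, for fingers at the shank. The tool comes out straight up.
- clear_bench (a point): A spot on the open bench, at its surface, where the puller can be laid down: the handle's centre here, the tool parallel to the lamp arm with its tip towards the fixed pin. It is always clear for 30 mm to each side of the tool and 55 mm to each side of the handle.
- lamp_arm: Lower arm of a bench lamp on its side, clamped down: two bars and two bracket plates, white, tops 30 mm high, 330 long, 150 wide. Origin on the bench under the post's middle setting; x from the fixed pin (at -218 mm) to the post and on, y left, z up. The bracket ends at x = 29 mm, free bench beyond. Clamps 44 mm high at x = 1 to 27 mm, 46 to 90 mm to each side.
- fixed_pin (a point): Pin at the other end of the lamp arm, on its x axis, about which the spring swings; 36 mm above the bench.
- post_neck (a point): Middle of the anchor post's neck, 36 mm above the bench. Upright steel stud: neck 10 mm thick, 12 mm high, standing on the bracket plate, under a round head 18 mm across, 4 mm thick, its top 46 mm above the bench. Fixed in a slot of the bracket, set up to 6 mm either way along the arm's x. Axes as the lamp arm's.
- hook_hole (a point): Centre of the puller's hole (14 mm, right through) in the flat steel hook, 5 mm thick, 31 wide, at the spring's free end; at first it lies just above the bracket plate, this point 34 mm above the bench. x along the spring away from the fixed pin, y left, z up.
- hook_seat (a point): Where the post axis is in the hook's bend when seated: 38 mm ahead of the hole on the centre line. The hook's arm is on the left; the bend (7.5 mm inside radius) goes round to the right, its point ends 29 mm ahead of the hole. The mouth (13 to 29 mm ahead) opens right: the hook comes over from the post's left, stretched 17 mm (14 to 20) more than seated, and is then eased back. Axes as hook_hole.
- spring_coil: Coil of the spring (dark steel, 22 mm thick, 100 mm long) from the fixed pin to the hook, which it carries. It swings level about the fixed pin, 0.19 rad to each side of the arm's x, and stays where it is left; it can be lifted a little and sinks back. Slack, the hook passes in front of the post without touching it.
- spring (a joint): Stretch of the spring in m, 0 slack. It pulls with 3 N as it begins to open and 2.5 N more for every 10 mm. Seated on the post it reads 0.024 to 0.036, by the post's setting. More than 0.065 spoils it (stop at 0.075).
- multimeter: Bystander: hand multimeter, 150 x 75 x 34 mm.
- solder_reel: Bystander: aluminium solder reel, 60 mm across, 40 mm high, upright.
- screwdriver: Bystander: screwdriver, 190 mm long, lying.
- spanner: Bystander: steel spanner, 160 mm long, lying.
- screw_dish: Bystander: small steel dish, 84 mm across, 30 mm high.
- transformer: Bystander: open transformer, 60 x 84 x 56 mm.
- cleaner: Bystander: aluminium spray can, 56 mm across, 160 mm high.
- elbow_knob: Bystander: black clamp knob with a steel stud, 48 mm across, 46 mm high.
Things that resemble listed ones, but are neither listed nor needed, are in the scene too. What is shaped like the puller but pink is not meant.

How it is judged:
On the way, in this order (a step that is already met when the one before it is completed fails the run):
1. the puller lies on the bench, out of its tray, let go (horizontal distance between puller_handle and tray_pocket above 0.08 m and height (world z) of puller_handle below 0.025 m and contact force between the fingers and puller below 0.1 N and linear speed of puller below 0.02 m/s), for 0.2 s.
2. the puller, held by its handle, has its tip in the hole of the spring's hook (distance between the grasp point and puller_handle below 0.05 m and contact force between the fingers and puller above 1 N and horizontal distance between puller_tip and hook_hole below 0.007 m and z of puller_tip in the frame of hook_hole below 0.001 m), for 0.1 s.
3. the spring is drawn out past the post with the puller (contact force between the fingers and puller above 1 N and horizontal distance between puller_tip and hook_hole below 0.007 m and x of hook_seat in the frame of post_neck above 0.008 m), for 0.1 s.
At the end, for the whole second after the job is handed in: the hook's seat is within 4 mm of the post's axis in plan and under its head (not more than 6 mm above the middle of the neck), the spring stretched more than 19 mm and at rest; the puller lies at rest on the bench (or in its tray), its handle's centre less than 30 mm above the bench (horizontal distance between hook_seat and post_neck below 0.004 m and z of hook_seat in the frame of post_neck below 0.006 m and value of joint spring above 0.019 m and velocity of joint spring below 0.01 m/s and height (world z) of puller_handle below 0.03 m and linear speed of puller below 0.02 m/s); the robot touches nothing.
It fails at once if the fingers push or pull the spring or its hook (more than 2 N) (contact force between the fingers and spring_coil above 2 N).
It fails at once if the spring is overstretched (more than 65 mm) (value of joint spring above 0.065 m).
It fails at once if a bystander is moved more than 30 mm (distance of any of multimeter, solder_reel, screwdriver, spanner, screw_dish, transformer, cleaner, elbow_knob from where it was at the start of the episode above 0.03 m).
It also fails if it takes over 67 s, if anything falls off the work surface, if the arm or the gripper's body presses on something with over 40 N, if the wrist force passes 120 N, or if a joint passes its speed limit or range.

## Working session

There is one attempt and no reset: what is moved stays moved. The work goes in short steps, Python scripts to look and compute and a shell command to move; the robot and the scene stay as the last step left them, time stands still between calls to the robot, and variables do not carry over. Pictures are saved under pics/ and viewed, and the job is handed in when it is done.

```bash
ls; mkdir -p pics
python3 - <<'E'
from rig import state, vision
import cv2
print(state())
for n in ("scene","side","wrist"):
    im=vision.get_image(n); cv2.imwrite(f"pics/{n}0.png",im)
    m=vision.camera_model(n); print(n,m)
E
```

```text
pics
{'time_s': 0.0, 'q': array([ 1.16370066e+00,  2.63545308e-01, -4.89576757e-02,  1.25939142e+00,
       -1.97674203e-05,  1.41548877e+00]), 'joint_vel': array([-8.99558819e-04, -1.34414918e-03,  2.13546410e-04, -1.32560024e-03,
        2.60471808e-04, -7.94240907e-05]), 'joint_torque': array([-5.55521437e-04, -6.37628889e+01,  3.84571981e+01,  1.35399902e-02,
       -1.40855700e-04, -1.32864216e-05]), 'ee_pos': array([0.13077058, 0.50835744, 0.40420578]), 'tcp_rot': array([ 7.90296054e-01,  6.12724935e-01, -4.75943604e-04,  2.73896970e-04]), 'wrist_force': array([-0.74432439,  0.42861891,  0.56354985]), 'torque': array([-0.03655045, -0.04723473, -0.01761095]), 'gripper_width': 1.0000508309808085}
scene {'camera_matrix': array([[355.62962543,   0.        , 256.80358436],
       [  0.        , 355.62962543, 186.34582986],
       [  0.        ,   0.        ,   1.        ]]), 'distortion': array([-0.02130043,  0.        ,  0.        ,  0.        ,  0.        ]), 'extrinsics': array([[-0.41273004,  0.91078291,  0.0113311 ,  0.16671609],
       [-0.64466058, -0.30087734,  0.70276992,  
[... 585 characters left out ...]
 -1.25798192],
       [ 0.        ,  0.        ,  0.        ,  1.        ]])}
wrist {'camera_matrix': array([[337.59724283,   0.        , 263.67507347],
       [  0.        , 337.59724283, 186.86253127],
       [  0.        ,   0.        ,   1.        ]]), 'distortion': array([-0.08496972,  0.        ,  0.        ,  0.        ,  0.        ]), 'extrinsics': array([[ 2.49554733e-01,  9.68360694e-01, -2.74378558e-05,
        -5.25128196e-01],
       [-9.26446973e-01,  2.38744967e-01, -2.91027226e-01,
         3.73392432e-02],
       [-2.81812776e-01,  7.26526414e-02,  9.56714771e-01,
        -3.79208381e-01],
       [ 0.00000000e+00,  0.00000000e+00,  0.00000000e+00,
         1.00000000e+00]])}
```

View pics/scene0.png

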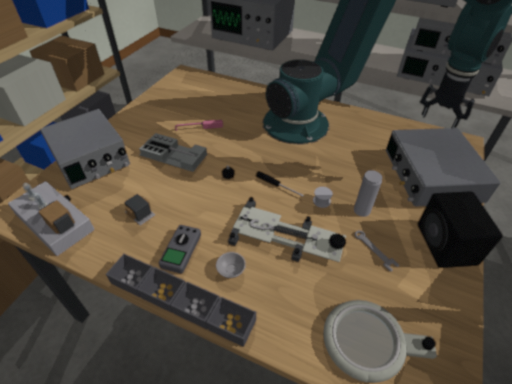

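View pics/side0.png

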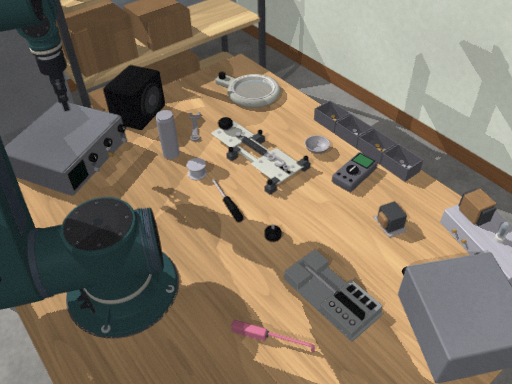

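View pics/wrist0.png

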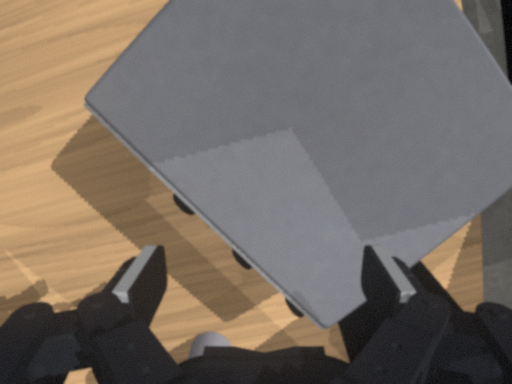

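Scene: tray at about (172,152), lamp arm at about (288,232), pink decoy at (200,124). Side: tray at (333,293), lamp arm at (262,155). Next I'll write the helpers and query the networks.

```bash
cat > h.py <<'E'
from rig import state, vision
import cv2, numpy as np
from scipy.spatial.transform import Rotation as R
F=np.diag([1,-1,-1.])
def cam(n):
    m=vision.camera_model(n); return m["camera_matrix"],np.array(m["distortion"]),np.array(m["extrinsics"])
def ray(c,px):
    K,D,E=c; p=cv2.undistortPoints(np.array([[px]],float),K,D)[0,0]
    d=E[:3,:3].T@(F@np.array([p[0],p[1],1])); o=-E[:3,:3].T@E[:3,3]; return o,d/np.linalg.norm(d)
def onz(c,px,z):
    o,d=ray(c,px); return o+d*(z-o[2])/d[2]
def tri(*cp):
    A=np.zeros((3,3));b=np.zeros(3);rs=[ray(c,p) for c,p in cp]
    for o,d in rs:
        P=np.eye(3)-np.outer(d,d);A+=P;b+=P@o
    x=np.linalg.solve(A,b); return x,[float(np.linalg.norm((np.eye(3)-np.outer(d,d))@(x-o))) for o,d in rs]
def proj(c,X):
    K,D,E=c; X=np.atleast_2d(X).astype(float); Xc=(E[:3,:3]@X.T).T+E[:3,3]; Xc=Xc@F
    return cv2.projectPoints(Xc,np.zeros(3),np.zeros(3),K,D)[0][:,0]
def crop(im,x0,y0,x1,y1,s,fn):
    cv2.imwrite(fn,cv2.resize(im[y0:y1,x0:x1],None,fx=s,fy=s,interpolation=cv2.INTER_CUBIC))
def tip():
    s=state(); r=R.from_quat(s["tcp_rot"]); return s["ee_pos"],r
E
python3 - <<'E'
from h import *
a=cv2.imread("pics/scene0.png");b=cv2.imread("pics/side0.png")
crop(a,120,100,260,200,5,"pics/s_tray.png");crop(b,220,230,400,350,4,"pics/d_tray.png")
crop(a,210,180,370,280,5,"pics/s_lamp.png");crop(b,190,100,330,200,5,"pics/d_lamp.png")
for n in ("scene","side"):
  for k in ("puller","lamp_arm","spring_coil","post_neck","hook_hole"):
    try: print(n,k,[(np.round(x["box"]).tolist(),round(x["score"],2)) for x in vision.boxes_of(n,k)[:3]])
    except Exception as e: print(n,k,e)
E
```

```text
scene puller [([150.0, 139.0, 193.0, 155.0], 0.68), ([190.0, 119.0, 220.0, 133.0], 0.66), ([158.0, 224.0, 202.0, 275.0], 0.59)]
scene lamp_arm [([224.0, 196.0, 348.0, 262.0], 0.81), ([219.0, 251.0, 246.0, 276.0], 0.35)]
scene spring_coil [([246.0, 221.0, 308.0, 241.0], 0.62), ([156.0, 225.0, 198.0, 271.0], 0.55)]
scene post_neck []
scene hook_hole [([253.0, 220.0, 274.0, 230.0], 0.5), ([157.0, 223.0, 200.0, 274.0], 0.23)]
side puller [([320.0, 281.0, 364.0, 320.0], 0.93), ([234.0, 320.0, 313.0, 351.0], 0.72), ([378.0, 202.0, 404.0, 234.0], 0.62)]
side lamp_arm [([212.0, 116.0, 310.0, 195.0], 0.75)]
side spring_coil [([240.0, 135.0, 286.0, 165.0], 0.78)]
side post_neck []
side hook_hole [([212.0, 116.0, 310.0, 195.0], 0.23)]
```

View pics/s_tray.png

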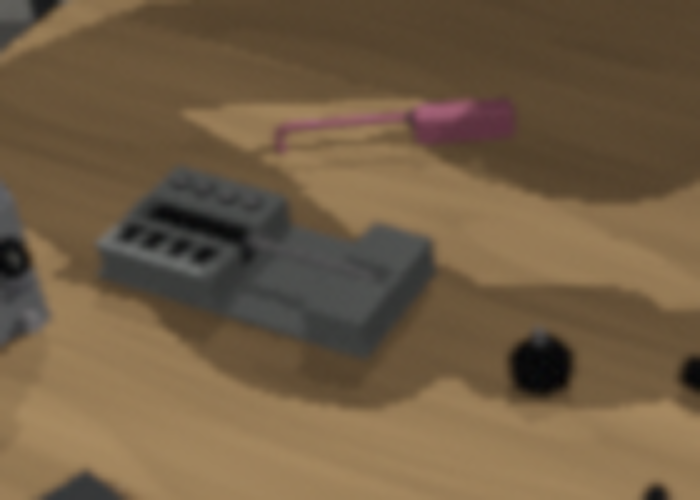

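View pics/d_tray.png

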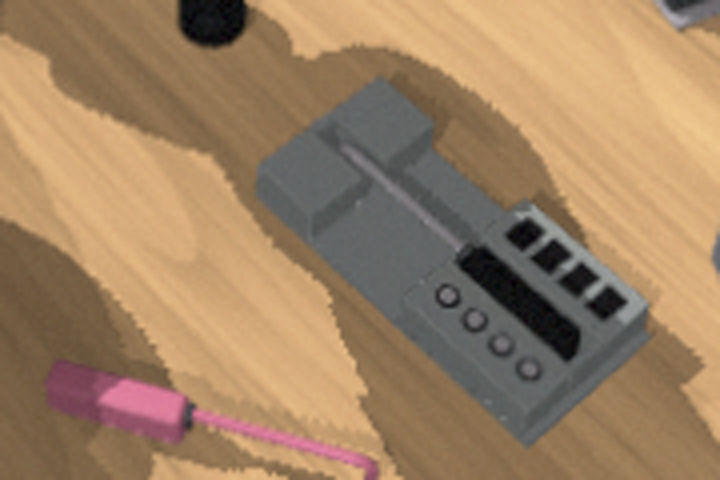

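View pics/s_lamp.png

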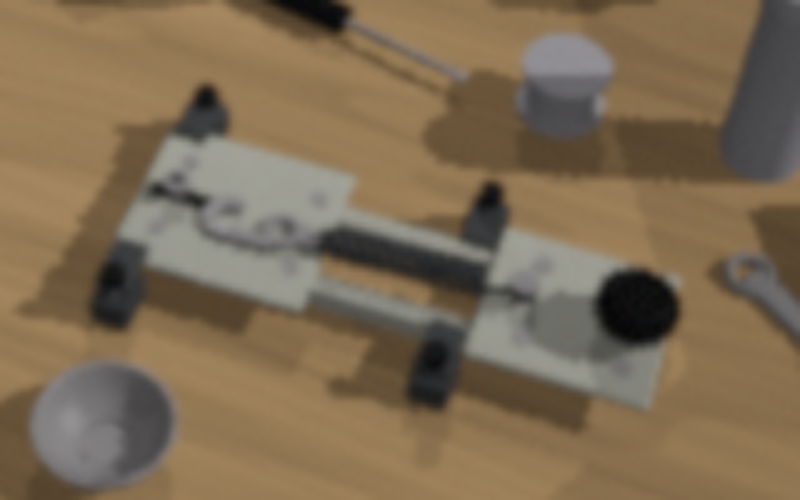

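View pics/d_lamp.png

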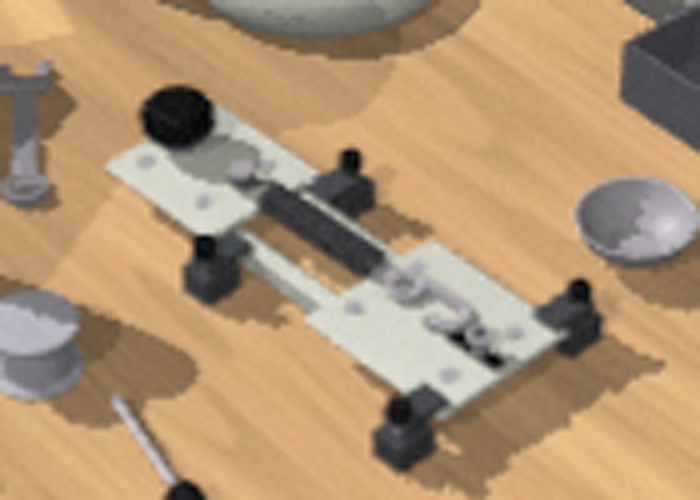

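Tray: the handle (black) and shank are clearly visible. Side: shank end (306,267), handle front (336,293), handle back (364,317). Lamp: the post is at side ~(286,167) and scene ~(246,216). Now I'll triangulate.

Run:
```python
from h import *
S=cam("scene");D=cam("side")
def t(n,a,b): x,e=tri((S,a),(D,b)); print(n,np.round(x,4),np.round(e,4)); return x
sc=lambda x,y:(120+x/5,100+y/5); sd=lambda x,y:(220+x/4,230+y/4)
lc=lambda x,y:(210+x/5,180+y/5); ld=lambda x,y:(190+x/5,100+y/5)
t("handle front top",sc(250,243),sd(468,248))
t("handle back",sc(155,210),sd(578,348))
t("shank end",sc(383,272),sd(345,150))
t("trayA far tip corner L",sc(380,227),sd(265,175))
t("trayB tip corner R",sc(433,243),sd(383,80))
print("side z35: hf",onz(D,sd(468,248),.035),"hb",onz(D,sd(578,348),.035),"se z34",onz(D,sd(345,150),.034))
t("post",lc(178,180),ld(478,333))
t("hole",lc(226,206),ld(406,284))
t("pin",lc(527,272),ld(243,168))
for n,a,b in(("reel",(323,198),(197,170)),("knob",(228,173),(272,233)),("transf",(139,207),(391,219)),("meter",(180,248),(355,170)),("dish",(230,265),(318,145)),("can top",(371,175),(166,118)),("screwdr handle",(267,180),(233,208)),("sd tip",(302,195),(213,180)),("spanner",(375,250),(196,128))): t(n,a,b)
x0,y0=.2,.2
```

```text
handle front top [ 0.4005 -0.3696  0.0272] [0.0032 0.0032]
handle back [ 0.3995 -0.4604  0.0282] [0.0047 0.0047]
shank end [ 0.3898 -0.263   0.027 ] [0.0075 0.0075]
trayA far tip corner L [ 0.3435 -0.2686  0.0402] [0.013 0.013]
trayB tip corner R [ 0.4068 -0.2369  0.0702] [0.035 0.035]
side z35: hf [ 0.39834807 -0.3751564   0.035     ] hb [ 0.39911198 -0.46600255  0.035     ] se z34 [ 0.39055821 -0.27249051  0.034     ]
post [0.5914 0.0441 0.0428] [0.002 0.002]
hole [0.5901 0.0906 0.0468] [0.0118 0.0118]
pin [0.574  0.2628 0.0478] [0.0041 0.0041]
reel [0.3889 0.2358 0.013 ] [0.0033 0.0033]
knob [ 0.4093 -0.1129  0.0094] [0.0004 0.0004]
transf [ 0.6894 -0.2942  0.0242] [0.0029 0.0029]
meter [ 0.7652 -0.0867  0.0189] [0.0011 0.0011]
dish [0.757  0.0737 0.0214] [0.0025 0.0025]
can top [0.3725 0.3598 0.1545] [0.005 0.005]
screwdr handle [0.3824 0.0307 0.0099] [0.0006 0.0006]
sd tip [0.4031 0.1667 0.0111] [0.0023 0.0023]
spanner [ 0.5154  0.4393 -0.0036] [0.005 0.005]
```

```bash
cat >> h.py <<'E'
def tgt(yaw):  # tool down, tool x at yaw
    return R.from_euler('z',yaw)*R.from_euler('x',np.pi)
def plan(pos,yaw,n,gp=True,start=None):
    """pos = grasp point target (or tcp); prints n equal rows"""
    p,r=tip(); T=tgt(yaw)
    goal=np.array(pos)-(T.apply([0,0,.155]) if gp else 0)
    print("grasp now",np.round(p+r.apply([0,0,.155]),4),"tcp goal",np.round(goal,4))
    rv=(r.inv()*T).as_rotvec(); cur=r; out=[]
    for i in range(n):
        out.append([*np.round(cur.inv().apply((goal-p)/n)*1000,1),*np.round(rv/n,4)])
        cur=cur*R.from_rotvec(np.round(rv/n,4))
    for o in out: print([float(v) for v in o])
E
python3 - <<'E'
from h import *
K,D,E=cam("wrist"); p,r=tip()
print("cam in tool",r.inv().apply(-E[:3,:3].T@E[:3,3]-p),"look in tool",r.inv().apply(-E[2,:3]), "up", r.inv().apply(E[1,:3]))
plan([.38,.10,.27],0.0,10)
E
```

```text
cam in tool [ 0.00026598 -0.07441261  0.03069238] look in tool [6.61200942e-04 2.91153125e-01 9.56676236e-01] up [ 6.26446917e-04 -9.56676378e-01  2.91152736e-01]
grasp now [0.1308 0.5084 0.2497] tcp goal [0.38  0.1   0.425]
[-33.3, 34.3, -2.0, 0.0, 0.0, 0.1319]
[-28.5, 38.4, -2.0, 0.0, 0.0, 0.1319]
[-23.2, 41.8, -2.0, 0.0, 0.0, 0.1319]
[-17.5, 44.5, -2.0, 0.0, 0.0, 0.1319]
[-11.5, 46.4, -2.0, 0.0, 0.0, 0.1319]
[-5.3, 47.5, -2.0, 0.0, 0.0, 0.1319]
[1.0, 47.8, -2.0, 0.0, 0.0, 0.1319]
[7.3, 47.3, -2.0, 0.0, 0.0, 0.1319]
[13.4, 45.9, -2.0, 0.0, 0.0, 0.1319]
[19.3, 43.8, -2.0, 0.0, 0.0, 0.1319]
```

```bash
python3 -m inch '[[[-33,34,-2,0,0,0.132,-1],[-28,38,-2,0,0,0.132,-1],[-23,42,-2,0,0,0.132,-1],[-17,44,-2,0,0,0.132,-1],[-11,46,-2,0,0,0.132,-1],[-5,47,-2,0,0,0.132,-1],[1,48,-2,0,0,0.132,-1],[7,47,-2,0,0,0.132,-1],[13,46,-2,0,0,0.132,-1],[19,44,-2,0,0,0.132,-1],[1,48,5,0,0,0,-1],[1,48,5,0,0,0,-1],[2,48,5,0,0,0,-1],[2,48,5,0,0,0,-1],[2,48,5,0,0,0,-1],[2,48,5,0,0,0,-1],[2,48,5,0,0,0,-1],[2,48,5,0,0,0,-1]]]' 40
python3 - <<'E'
from h import *
im=vision.get_image("wrist");cv2.imwrite("pics/w1.png",im)
print(state()["time_s"],tip()[0],tip()[1].as_rotvec())
E
```

```text
time_s: 2.45
ee_pos: [0.3919, -0.2834, 0.3846]
tcp_rot: [1.0, -0.001, 0.0, 0.0]
wrist_force: [1.4, 0.1, 0.4]
gripper_width: 0.997
2.5 [ 0.39248072 -0.28894126  0.38334946] [ 3.13943663e+00 -6.07904389e-03 -5.66462355e-05]
```

View pics/w1.png

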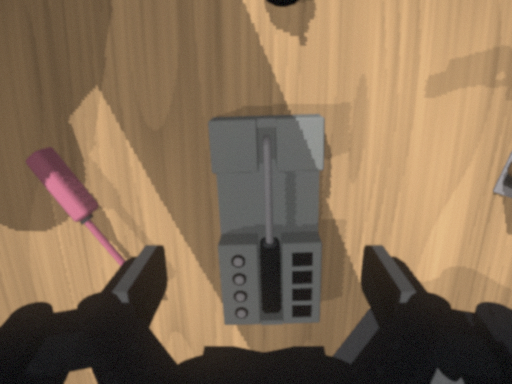

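The wrist view shows the tray head on: shank (267,140) to (269,240), handle (269,240) to (271,312). Now another settled picture to measure from.

Run:
```python
from h import *
c=cam("wrist");im=vision.get_image("wrist");cv2.imwrite("pics/w2.png",im); c2=cam("wrist")
print(np.abs(c[2]-c2[2]).max(),state()["time_s"],tip()[0])
crop(im,200,100,340,330,2.6,"pics/w2c.png")
np.savez("w2.npz",*c)
```

```text
0.0037514671069250882 2.55 [ 0.39231874 -0.28589827  0.38357474]
```

View pics/w2c.png

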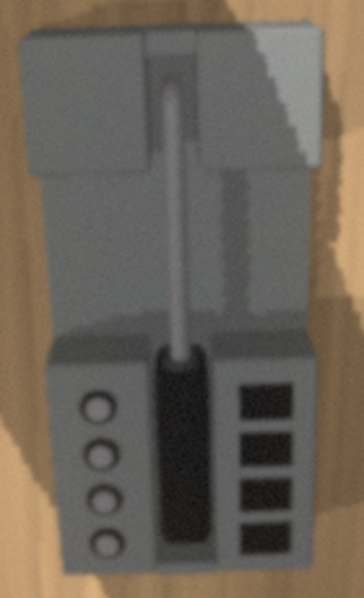

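Run:
```python
from h import *
z=np.load("w2.npz");c=[z[k] for k in z.files]
f=lambda x,y:(200+x/2.6,100+y/2.6)
hf=onz(c,f(180,350),.035);hb=onz(c,f(187,540),.035);st=onz(c,f(173,85),.034);sb=onz(c,f(179,355),.034)
for n,v in(("hf",hf),("hb",hb),("st",st),("sb",sb)):print(n,np.round(v,4))
print("len h",np.linalg.norm(hf-hb),"tip-hb",np.linalg.norm(st-hb))
L=onz(c,f(20,35),.035);Rr=onz(c,f(322,30),.035);bl=onz(c,f(67,572),.035);br=onz(c,f(313,568),.035)
print("tray",L,Rr,bl,br,np.linalg.norm(L-Rr),np.linalg.norm(bl-br),np.linalg.norm(L-bl))
d=(st-hb)[:2];print("dir angle from +y",np.arctan2(-d[0],d[1]))
D=cam("side");S=cam("scene")
# triangulate wrist/side
for n,a,b in(("hf",f(180,350),(220+468/4,230+248/4)),("st",f(173,85),(220+345/4,230+150/4)),("hb",f(187,540),(220+578/4,230+348/4))): print(n,tri((c,a),(D,b)))
```

```text
hf [ 0.3977 -0.3631  0.035 ]
hb [ 0.4009 -0.453   0.035 ]
st [ 0.3952 -0.2585  0.034 ]
sb [ 0.3974 -0.3657  0.034 ]
len h 0.0900126049952655 tip-hb 0.19458536059523612
tray [ 0.3406019  -0.24017667  0.035     ] [ 0.44830518 -0.23884267  0.035     ] [ 0.34843311 -0.46989473  0.035     ] [ 0.45606924 -0.46841267  0.035     ] 0.10771154337941774 0.10764632476697099 0.22985151216856686
dir angle from +y 0.02931452515032013
hf (array([ 0.40062283, -0.36979077,  0.02496456]), [0.003264760680622923, 0.0032647606806229077])
st (array([ 0.39730294, -0.26253844,  0.01729328]), [0.0026130158376883603, 0.002613015837688442])
hb (array([ 0.40277337, -0.46212744,  0.02459167]), [0.0019148081251387033, 0.0019148081251385584])
```

Run:
```python
from h import *
plan([.397,-.33,.10],0.032,5)
```

```text
grasp now [ 0.3922 -0.286   0.2286] tcp goal [ 0.397 -0.33   0.255]
[1.0, 8.8, 25.7, 0.0001, 0.0001, -0.0074]
[0.9, 8.8, 25.7, 0.0001, 0.0001, -0.0074]
[0.9, 8.8, 25.7, 0.0001, 0.0001, -0.0074]
[0.8, 8.8, 25.7, 0.0001, 0.0001, -0.0074]
[0.7, 8.8, 25.7, 0.0001, 0.0001, -0.0074]
```

```bash
python3 -m inch '[[[1,9,26,0,0,-0.0074,-1],[1,9,26,0,0,-0.0074,-1],[1,9,26,0,0,-0.0074,-1],[1,9,26,0,0,-0.0074,-1],[1,8,25,0,0,-0.0074,-1],[0,0,0,0,0,0,-1],[0,0,0,0,0,0,-1]]]' 120
python3 - <<'E'
from h import *
c=cam("wrist");im=vision.get_image("wrist");cv2.imwrite("pics/w3.png",im)
np.savez("w3.npz",*c)
plan([.397,-.33,.03],0.032,1)
E
```

```text
time_s: 3.25
ee_pos: [0.3979, -0.3248, 0.2562]
tcp_rot: [1.0, 0.018, -0.0, -0.0]
wrist_force: [0.4, 0.1, 0.5]
gripper_width: 0.999
grasp now [ 0.3982 -0.325   0.1018] tcp goal [ 0.397 -0.33   0.185]
[-1.3, 5.0, 71.8, 0.0005, -0.0005, 0.004]
```

View pics/w3.png

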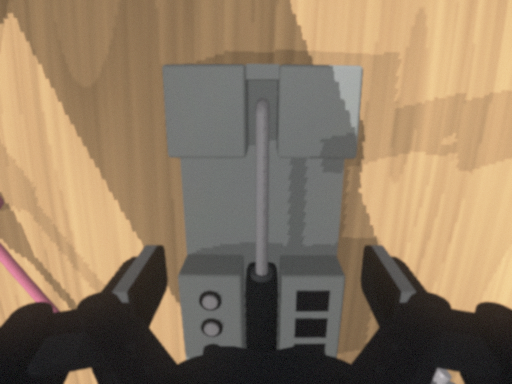

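Run:
```python
from h import *
ld=lambda f:(lambda z:[z[k] for k in z.files])(np.load(f))
a,b=ld("w2.npz"),ld("w3.npz")
for p,q in(((266.5,132.7),(262,102)),((269.2,234.6),(261,268)),((208,111),(164,65)),((323.5,112),(361,66))):
    print(tri((a,p),(b,q)),onz(b,q,.035))
print(onz(b,(262,110),.034),onz(b,(261,262),.034))
```

```text
(array([ 0.39486782, -0.25952821,  0.02721306]), [0.00031045766859255533, 0.0003104576685925134]) [ 0.394591   -0.25919747  0.035     ]
(array([ 0.39766994, -0.36619389,  0.02830328]), [0.00014487247078281536, 0.00014487247078281534]) [ 0.3974516 -0.3622472  0.035    ]
(array([ 0.33811526, -0.23966171,  0.02232991]), [0.0011166616023024628, 0.001116661602302423]) [ 0.34090495 -0.2410397   0.035     ]
(array([ 0.44657471, -0.23849766,  0.04015311]), [0.0006317036578955727, 0.0006317036578954235]) [ 0.44744149 -0.23781669  0.035     ]
[ 0.39473623 -0.26361192  0.034     ] [ 0.39731944 -0.35847359  0.034     ]
```

```bash
python3 -m inch '[[[-0.5,1,24,0,0,0.001,-1],[-0.5,1,24,0,0,0.001,-1],[-0.4,0,23,0,0,0.001,-1],[0,0,0,0,0,0,-1],[0,0,0,0,0,0,0.3],[0,0,0,0,0,0,1],[0,0,0,0,0,0,1],[0,0,0,0,0,0,1],[0,0,0,0,0,0,1],[0,0,0,0,0,0,1],[0,0,0,0,0,0,1]]]' 120
python3 - <<'E'
from h import *
p,r=tip();print(p+r.apply([0,0,.155]),state()["wrist_force"],state()["gripper_width"])
E
```

```text
time_s: 4.4
ee_pos: [0.3966, -0.3273, 0.1852]
tcp_rot: [1.0, 0.016, 0.0, 0.0]
wrist_force: [-1.6, 1.7, 9.7]
gripper_width: 0.048
[ 0.39669863 -0.32732815  0.03021452] [-1.62711352  1.68222238  9.66132382] 0.04752334023094676
```

```bash
python3 -m inch '[[[0,0,-5,0,0,0,1],[0,0,-10,0,0,0,1],[0,0,-15,0,0,0,1],[0,0,-20,0,0,0,1],[0,0,-20,0,0,0,1],[0,0,-10,0,0,0,1],[0,0,0,0,0,0,1]]]'
python3 - <<'E'
from h import *
im=vision.get_image("wrist");cv2.imwrite("pics/w4.png",im)
im=vision.get_image("side");crop(im,220,150,420,330,4,"pics/d4.png")
print(state()["wrist_force"],state()["gripper_width"])
E
```

```text
time_s: 5.1
ee_pos: [0.3968, -0.3275, 0.266]
tcp_rot: [1.0, 0.017, 0.001, 0.001]
wrist_force: [-0.2, -0.2, -1.8]
gripper_width: 0.047
[-0.69861516  0.31774932 -2.18913253] 0.04715658859613305
```

View pics/w4.png

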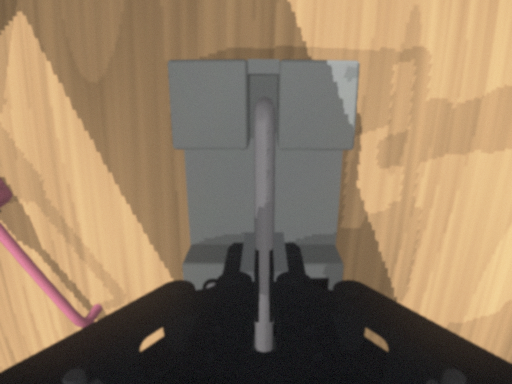

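View pics/d4.png

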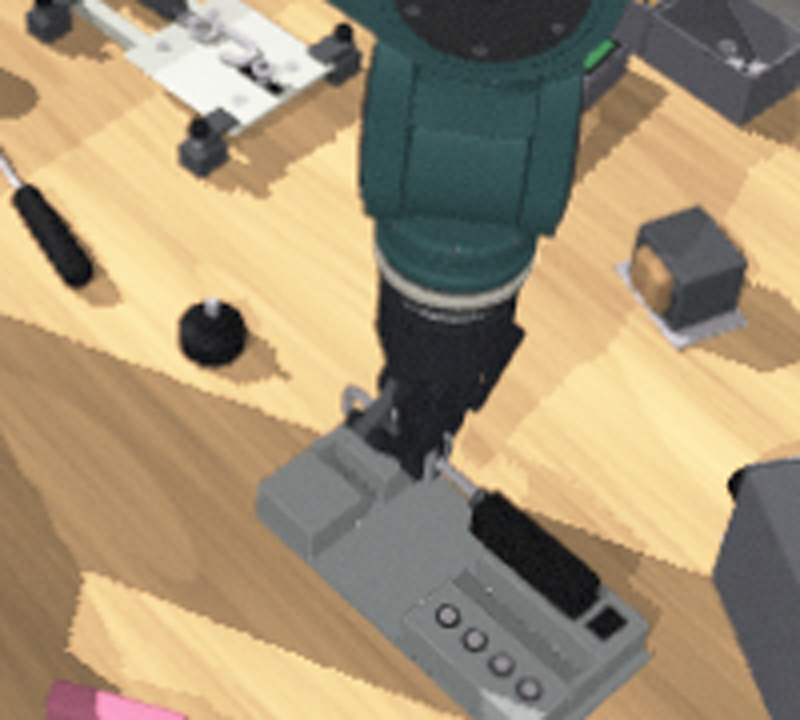

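The puller is out of the tray and level in the jaws. In the wrist picture its shank runs from (264,110) to (264,245). Now I'll carry it to open bench.

Run:
```python
from h import *
plan([.5635,-.118,.085],0.08,8)
```

```text
grasp now [ 0.3965 -0.3271  0.1093] tcp goal [ 0.5635 -0.118   0.24  ]
[21.7, -25.4, 3.0, -0.0, 0.0, -0.0059]
[21.9, -25.3, 3.0, -0.0, 0.0, -0.0059]
[22.0, -25.2, 3.0, -0.0, 0.0, -0.0059]
[22.2, -25.0, 3.0, -0.0, 0.0, -0.0059]
[22.3, -24.9, 3.0, -0.0, 0.0, -0.0059]
[22.5, -24.8, 3.0, -0.0, 0.0, -0.0059]
[22.6, -24.7, 3.0, -0.0, 0.0, -0.0059]
[22.8, -24.5, 3.0, -0.0, 0.0, -0.0059]
```

```bash
python3 -m inch '[[[11,-12,0,0,0,-0.006,1],[22,-25,2,0,0,-0.006,1],[22,-25,3,0,0,-0.006,1],[22,-25,3,0,0,-0.006,1],[22,-25,3,0,0,-0.006,1],[22,-25,3,0,0,-0.006,1],[22,-25,3,0,0,-0.006,1],[22,-25,4,0,0,-0.005,1],[11,-12,3,0,0,0,1],[0,0,0,0,0,0,1],[0,0,0,0,0,0,1]]]'
python3 - <<'E'
from h import *
c=cam("wrist");im=vision.get_image("wrist");cv2.imwrite("pics/w5.png",im);np.savez("w5.npz",*c)
im=vision.get_image("side");crop(im,200,100,400,280,4,"pics/d5.png")
plan([.5635,-.118,.026],0.08,1)
E
```

```text
time_s: 6.3
ee_pos: [0.5606, -0.1189, 0.2401]
tcp_rot: [0.999, 0.04, -0.001, -0.0]
wrist_force: [-0.3, -0.9, -0.8]
gripper_width: 0.046
grasp now [ 0.5603 -0.1195  0.0856] tcp goal [ 0.5635 -0.118   0.181 ]
[3.2, -1.2, 59.6, 0.0, 0.0005, -0.0012]
```

View pics/w5.png

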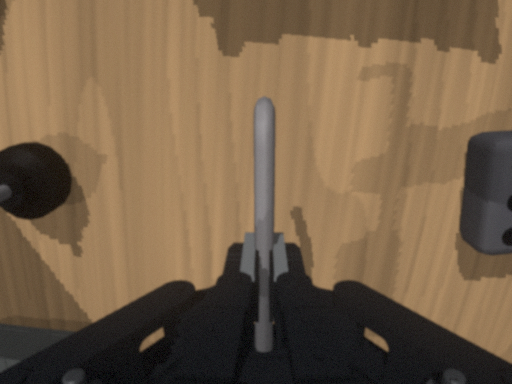

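View pics/d5.png

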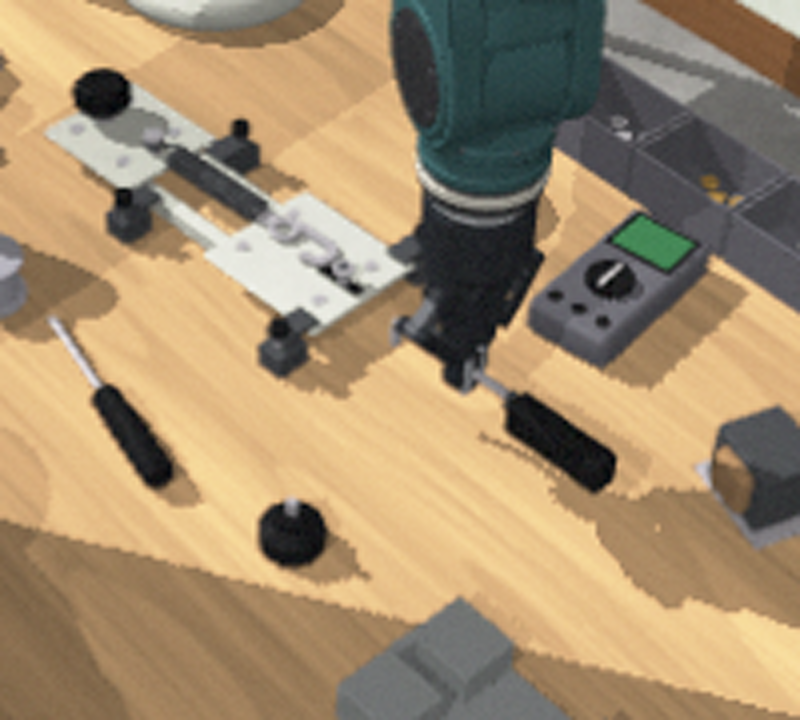

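The space under the tool is clear, with nearest things at wrist (30,180) and (490,190). Lowering and releasing.

```bash
python3 -m inch '[[[0,0,20,0,0,0,1],[0,0,18,0,0,0,1],[0,0,10,0,0,0,1],[0,0,7,0,0,0,1],[0,0,3.5,0,0,0,1],[0,0,1,0,0,0,1],[0,0,0,0,0,0,1],[0,0,0,0,0,0,1]]]'
python3 - <<'E'
from h import *
p,r=tip();print(p+r.apply([0,0,.155]),state()["wrist_force"])
E
```

```text
time_s: 7.2
ee_pos: [0.5611, -0.1186, 0.1816]
tcp_rot: [0.999, 0.04, 0.0, 0.0]
wrist_force: [-0.3, 0.6, -2.5]
gripper_width: 0.045
[ 0.56124424 -0.1186414   0.02664017] [-0.30439174  0.5909412  -2.47808165]
```

Not yet touching the bench. I'll go 1.5 mm more, then open.

```bash
python3 -m inch '[[[0,0,1.5,0,0,0,1],[0,0,0,0,0,0,1],[0,0,0,0,0,0,0.7],[0,0,0,0,0,0,0.3],[0,0,0,0,0,0,-1],[0,0,0,0,0,0,-1],[0,0,0,0,0,0,-1],[0,0,0,0,0,0,-1],[0,0,-20,0,0,0,-1],[0,0,-40,0,0,0,-1],[0,0,-45,0,0,0,-1],[0,0,-45,0,0,0,-1],[0,20,-40,0,0,0,-1],[0,20,-20,0,0,0,-1],[0,0,0,0,0,0,-1],[0,0,0,0,0,0,-1]]]'
python3 - <<'E'
from h import *
c=cam("wrist");im=vision.get_image("wrist");cv2.imwrite("pics/w6.png",im);np.savez("w6.npz",*c)
print(tip()[0],tip()[1].as_rotvec())
S=cam("side");im=vision.get_image("side");cv2.imwrite("pics/d6.png",im)
E
```

```text
time_s: 8.8
ee_pos: [0.5641, -0.1585, 0.3892]
tcp_rot: [0.999, 0.04, -0.0, -0.0]
wrist_force: [-0.2, 0.5, 0.6]
gripper_width: 1.002
[ 0.56395398 -0.15806978  0.38862695] [-3.13827144e+00 -1.25382813e-01  2.05727648e-03]
```

View pics/w6.png

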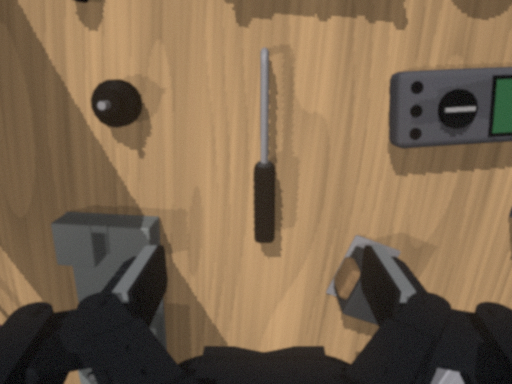

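The puller stands on the bench: handle (264,165) to (264,243), tip at (265,50). Next I'll look at the lamp from above.

```bash
python3 - <<'E'
from h import *
plan([.585,.12,.36-.155],0.08,6)
E
python3 -m inch '[[[7,-46,5,0,0,0,-1],[7,-46,5,0,0,0,-1],[7,-46,5,0,0,0,-1],[7,-46,5,0,0,0,-1],[7,-46,4,0,0,0,-1],[7,-46,4,0,0,0,-1],[0,0,0,0,0,0,-1],[0,0,0,0,0,0,-1],[0,0,0,0,0,0,-1]]]'
python3 - <<'E'
from h import *
c=cam("wrist");im=vision.get_image("wrist");cv2.imwrite("pics/w7.png",im);np.savez("w7.npz",*c)
crop(im,140,60,380,380,2.0,"pics/w7z.png")
print(tip()[0],state()["time_s"])
for k in("hook_hole","post_neck","spring_coil","fixed_pin"): print(k,[(np.round(x["box"]).tolist(),round(x["score"],2)) for x in vision.boxes_of("wrist",k)[:2]])
E
```

```text
grasp now [ 0.5636 -0.1577  0.2334] tcp goal [0.585 0.12  0.36 ]
[7.2, -45.9, 4.8, -0.0002, 0.0003, 0.0]
[7.2, -45.9, 4.8, -0.0002, 0.0003, 0.0]
[7.2, -45.9, 4.8, -0.0002, 0.0003, 0.0]
[7.2, -45.9, 4.8, -0.0002, 0.0003, 0.0]
[7.2, -45.9, 4.7, -0.0002, 0.0003, 0.0]
[7.2, -45.9, 4.7, -0.0002, 0.0003, 0.0]
time_s: 9.8
ee_pos: [0.5837, 0.1197, 0.3612]
tcp_rot: [0.999, 0.04, -0.001, 0.0]
wrist_force: [0.4, -1.3, -1.0]
gripper_width: 1.003
[0.58384197 0.11932056 0.36136941] 9.85
hook_hole [([257.0, 143.0, 291.0, 227.0], 0.6)]
post_neck []
spring_coil [([257.0, 0.0, 292.0, 230.0], 0.75)]
fixed_pin [([180.0, 0.0, 356.0, 268.0], 0.9)]
```

View pics/w7.png

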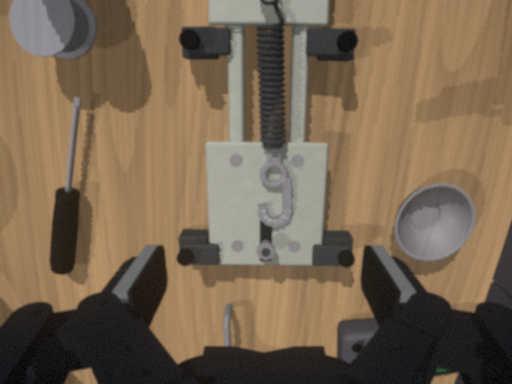

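The wrist view shows the hook hole at ~(274,176), the post head at ~(265,250), the pin at ~(271,8), and the mouth opening to image-left. Second view, closer.

```bash
python3 -m inch '[[[0,-8,15,0,0,0,-1],[0,-8,25,0,0,0,-1],[0,-8,25,0,0,0,-1],[0,0,5,0,0,0,-1],[0,0,0,0,0,0,-1],[0,0,0,0,0,0,-1],[0,0,0,0,0,0,-1]]]'
python3 - <<'E'
from h import *
c=cam("wrist");im=vision.get_image("wrist");cv2.imwrite("pics/w8.png",im);np.savez("w8.npz",*c)
crop(im,190,80,350,360,2.1,"pics/w8z.png")
im=cv2.imread("pics/w7.png");crop(im,200,130,340,270,4,"pics/w7z.png")
print(tip()[0],state()["time_s"])
E
```

```text
time_s: 10.75
ee_pos: [0.5825, 0.1436, 0.2929]
tcp_rot: [0.999, 0.04, 0.001, -0.0]
wrist_force: [0.1, 0.6, -0.0]
gripper_width: 1.0
[0.58241322 0.14364875 0.29277185] 10.8
```

View pics/w8z.png

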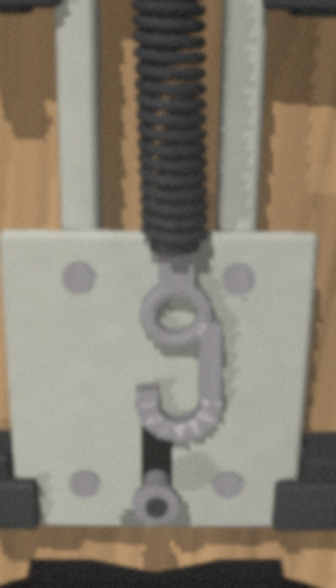

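View pics/w7z.png

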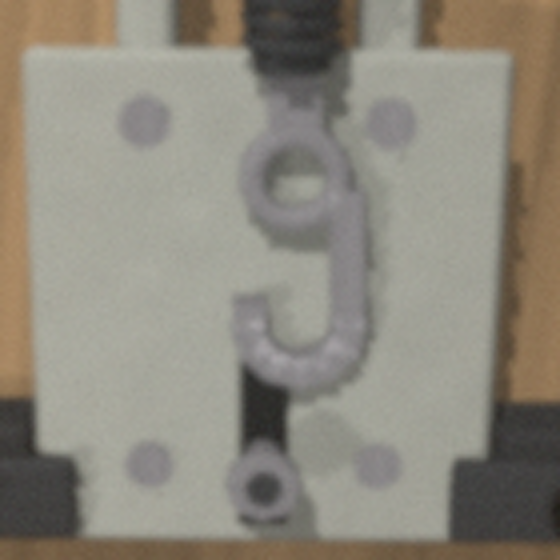

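View pics/w8.png

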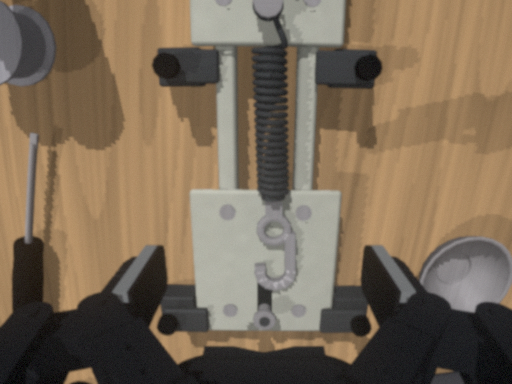

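Run:
```python
from h import *
ld=lambda f:(lambda z:[z[k] for k in z.files])(np.load(f))
a,b=ld("w7.npz"),ld("w8.npz")
P={}
for n,p,q,z in(("hole",(274.25,174.5),(273.8,229.5),.0365),("post",(265.75,251.25),(264.8,320.5),.046),("pin",(271,8),(269,8),.045)):
    print(n,tri((a,p),(b,q)),onz(a,p,z),onz(b,q,z)); P[n]=(onz(a,p,z)+onz(b,q,z))/2
# plate corners z=.03
for n,p in(("TL",(191.5,190)),("TR",(339.5,191)),("BLx",(197,331)),("BRx",(333,330)),("topbar L",(218,60)),): print(n,onz(b,p,.03))
for n,p in(("L",(206,142)),("R",(328,143))): print(n,onz(a,p,.03))
for n,p,z in(("rivTL",(227.5,212),.031),("rivTR",(303.8,212),.031),("rivBL",(230.5,310.5),.031),("rivBR",(298.5,310.5),.031)): print(n,onz(b,p,z))
c=ld("w6.npz"); 
for n,p,z in(("hb",(264,242),.03),("hf",(264,163),.03),("tip",(265,50),.029)): print(n,onz(c,p,z))
print(P)
```

```text
hole (array([0.5928976 , 0.11646758, 0.03327414]), [0.0003256235064868811, 0.00032562350648680365]) [0.593055   0.11733965 0.0365    ] [0.59234944 0.11787173 0.0365    ]
post (array([0.59137424, 0.04546455, 0.04668301]), [0.0001760376477680404, 0.00017603764776784043]) [0.59123088 0.04509329 0.046     ] [0.59159684 0.04493074 0.046     ]
pin (array([0.57696095, 0.11922773, 0.71794113]), [0.004811269793145998, 0.0048112697931460635]) [0.57842324 0.25298759 0.045     ] [0.57662236 0.26278567 0.045     ]
TL [0.53072599 0.1411891  0.03      ]
TR [0.63765907 0.14885425 0.03      ]
BLx [0.53649848 0.0163322  0.03      ]
BRx [0.65096681 0.02628153 0.03      ]
topbar L [0.54601403 0.23166901 0.03      ]
L [0.52968216 0.14083811 0.03      ]
R [0.63897498 0.14869351 0.03      ]
rivTL [0.55765211 0.12666728 0.031     ]
rivTR [0.61345705 0.13105572 0.031     ]
rivBL [0.56390114 0.04058613 0.031     ]
rivBR [0.61929957 0.04490788 0.031     ]
hb [ 0.57114885 -0.24517763  0.03      ]
hf [ 0.56429787 -0.15879145  0.03      ]
tip [ 0.55680403 -0.05259521  0.029     ]
{'hole': array([0.59270222, 0.11760569, 0.0365    ]), 'post': array([0.59141386, 0.04501202, 0.046     ]), 'pin': array([0.5775228 , 0.25788663, 0.045     ])}
```

Run:
```python
from h import *
im=cv2.imread("pics/w6.png");crop(im,225,30,305,260,2.6,"pics/w6z.png")
plan([.568,-.202,.145],0.079,8)
```

```text
grasp now [0.5827 0.1437 0.1378] tcp goal [ 0.568 -0.202  0.3  ]
[-5.2, 42.9, -0.9, 0.0, -0.0002, 0.0001]
[-5.2, 42.9, -0.9, 0.0, -0.0002, 0.0001]
[-5.2, 42.9, -0.9, 0.0, -0.0002, 0.0001]
[-5.2, 42.9, -0.9, 0.0, -0.0002, 0.0001]
[-5.2, 42.9, -0.9, 0.0, -0.0002, 0.0001]
[-5.2, 42.9, -0.9, 0.0, -0.0002, 0.0001]
[-5.2, 42.9, -0.9, 0.0, -0.0002, 0.0001]
[-5.2, 42.9, -0.9, 0.0, -0.0002, 0.0001]
```

View pics/w6z.png

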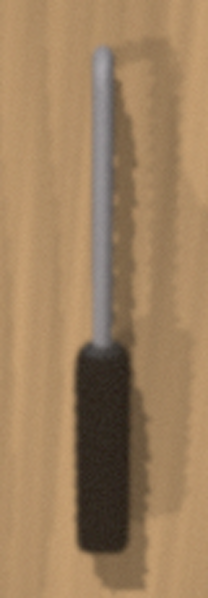

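```bash
python3 -m inch '[[[1,43,-2,0,0,0,-1],[1,43,-1,0,0,0,-1],[1,43,-1,0,0,0,-1],[2,43,-1,0,0,0,-1],[2,43,-1,0,0,0,-1],[2,43,-1,0,0,0,-1],[2,43,0,0,0,0,-1],[2,43,0,0,0,0,-1],[0,0,0,0,0,0,-1],[0,0,0,0,0,0,-1],[0,0,0,0,0,0,-1]]]'
python3 - <<'E'
from h import *
c=cam("wrist");im=vision.get_image("wrist");cv2.imwrite("pics/w9.png",im);np.savez("w9.npz",*c)
print(tip()[0],state()["time_s"])
E
```

```text
time_s: 11.9
ee_pos: [0.6224, -0.1973, 0.299]
tcp_rot: [0.999, 0.04, 0.0, -0.0]
wrist_force: [0.1, 0.4, 0.1]
gripper_width: 1.0
[ 0.62246416 -0.19698199  0.29909729] 11.95
```

View pics/w9.png

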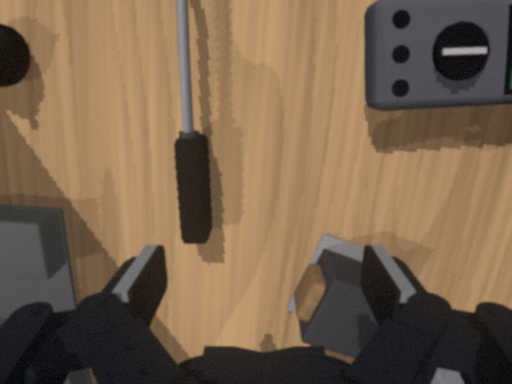

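I guessed the x shift before reading the plan, so I'm 54 mm to the right. That's harmless, and it gives a second view: handle front (190,133), back (196,243).

Run:
```python
from h import *
ld=lambda f:(lambda z:[z[k] for k in z.files])(np.load(f))
a,b=ld("w6.npz"),ld("w9.npz")
fz=lambda x,y:(225+x/2.6,30+y/2.6)
for n,p,q in(("hf",fz(103,348),(189.5,133)),("hb",fz(103,551),(196,242.5))):
    print(n,tri((a,p),(b,q)),onz(a,p,.03),onz(b,q,.03))
print(onz(a,fz(102,48),.029))
plan([.5675,-.202,.06],0.079,3)
```

```text
hf (array([ 0.56520527, -0.16090512,  0.02312009]), [0.0002876773527967489, 0.0002876773527967153]) [ 0.56497763 -0.15960401  0.03      ] [ 0.56674376 -0.15956936  0.03      ]
hb (array([ 0.57204602, -0.24797861,  0.02373084]), [0.00011516785262473372, 0.0001151678526247125]) [ 0.57179965 -0.2450346   0.03      ] [ 0.57318609 -0.24464667  0.03      ]
[ 0.55599142 -0.05130182  0.029     ]
grasp now [ 0.6225 -0.197   0.1441] tcp goal [ 0.5675 -0.202   0.215 ]
[-18.4, 0.2, 28.0, 0.0, -0.0001, 0.0006]
[-18.4, 0.2, 28.0, 0.0, -0.0001, 0.0006]
[-18.4, 0.2, 28.0, 0.0, -0.0001, 0.0006]
```

```bash
python3 -m inch '[[[-18,1,15,0,0,0,-1],[-18,0,25,0,0,0,-1],[-18,0,25,0,0,0,-1],[0,0,22,0,0,0,-1],[0,0,20,0,0,0,-1],[0,0,10,0,0,0,-1],[0,0,4,0,0,0,-1],[0,0,0,0,0,0,-1],[0,0,0,0,0,0,-1]]]' 60
python3 - <<'E'
from h import *
plan([.568,-.203,.022],0.079,1)
E
```

```text
time_s: 12.85
ee_pos: [0.5692, -0.2031, 0.1785]
tcp_rot: [0.999, 0.04, 0.001, 0.0]
wrist_force: [0.0, -0.4, 0.3]
gripper_width: 0.996
grasp now [ 0.5693 -0.2032  0.0235] tcp goal [ 0.568 -0.203  0.177]
[-1.2, -0.2, 1.5, 0.0006, -0.001, 0.0014]
```

Close on the handle, first lightly, then at full grip.

```bash
python3 -m inch '[[[-0.5,0,1,0,0,0,-1],[0,0,0,0,0,0,1],[0,0,0,0,0,0,1],[0,0,0,0,0,0,1],[0,0,0,0,0,0,1],[0,0,0,0,0,0,1],[0,0,0,0,0,0,1]]]' 40
python3 -m inch '[[[0,0,0,0,0,0,1],[0,0,0,0,0,0,1],[0,0,-5,0,0,0,1],[0,0,-15,0,0,0,1],[0,0,-25,0,0,0,1],[0,0,-20,0,0,0,1],[0,0,0,0,0,0,1],[0,0,0,0,0,0,1]]]' 120
python3 - <<'E'
from h import *
p,r=tip();print(p,p+r.apply([0,0,.155]),r.as_rotvec())
c=cam("wrist");im=vision.get_image("wrist");cv2.imwrite("pics/w10.png",im);np.savez("w10.npz",*c)
E
```

```text
time_s: 13.55
ee_pos: [0.5684, -0.2033, 0.1768]
tcp_rot: [0.999, 0.04, 0.0, 0.0]
wrist_force: [-0.9, -0.0, 3.9]
gripper_width: 0.249
time_s: 14.35
ee_pos: [0.5682, -0.2032, 0.2416]
tcp_rot: [0.999, 0.04, 0.0, 0.0]
wrist_force: [0.6, -0.1, -1.9]
gripper_width: 0.233
[ 0.56818899 -0.20321075  0.24158164] [ 0.56821467 -0.20322677  0.08658165] [3.13897051e+00 1.25610208e-01 2.53541302e-04]
```

View pics/w10.png

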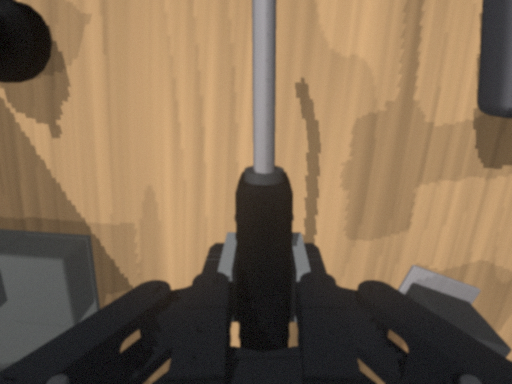

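The grip is good and the shank is straight ahead in the image, (264,170) to (264,0). The tip is out of the wrist view, so I'll work it out from the grip geometry and check it with the side and scene cameras.

Run:
```python
from h import *
ld=lambda f:(lambda z:[z[k] for k in z.files])(np.load(f))
c=ld("w10.npz"); p,r=tip()
def ont(px,zt):
    o,d=ray(c,px); o=r.inv().apply(o-p); d=r.inv().apply(d); return o+d*(zt-o[2])/d[2]
im=cv2.imread("pics/w10.png");crop(im,210,0,320,230,2.6,"pics/w10z.png")
print("front",ont((264,170),.1468),"shank far",ont((264,3),.1478),"shank near",ont((263,165),.1478))
S=cam("scene");D=cam("side")
ims=vision.get_image("scene");imd=vision.get_image("side")
cv2.imwrite("pics/s11.png",ims);cv2.imwrite("pics/d11.png",imd)
crop(ims,180,180,340,290,4.8,"pics/s11z.png");crop(imd,210,110,360,230,5,"pics/d11z.png")
```

```text
front [ 0.00045237 -0.04523462  0.1468    ] shank far [ 0.00046704 -0.10011264  0.1478    ] shank near [ 9.67496509e-05 -4.68247079e-02  1.47800000e-01]
```

View pics/w10z.png

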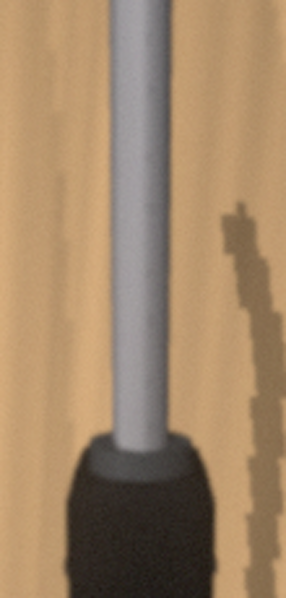

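View pics/s11z.png

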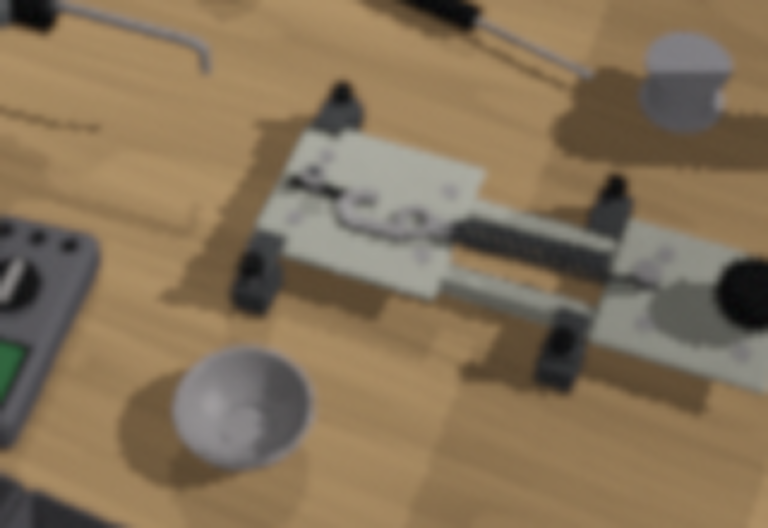

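View pics/d11z.png

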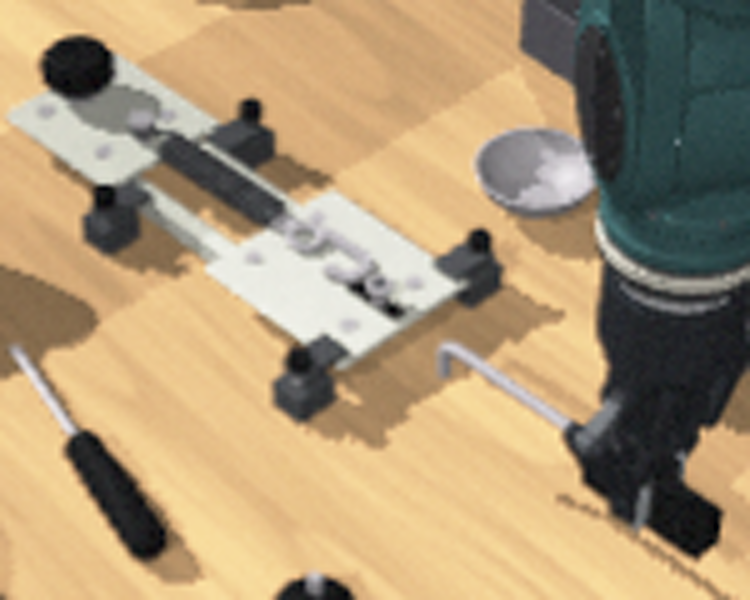

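Run:
```python
from h import *
p,r=tip()
S=cam("scene");D=cam("side")
x,e=tri((S,(180+206/4.8,180+70/4.8)),(D,(210+445/5,110+374/5)))
print("tip tri",x,e,"in tool",r.inv().apply(x-p))
t=p+r.apply([.0003,-.1535,.1768]); print("pred",t,proj(S,t),proj(D,t), "obs",(180+206/4.8,180+70/4.8),(210+445/5,110+374/5))
b=p+r.apply([.0003,-.1535,.1478]); print("bend pred",proj(S,b),proj(D,b),"obs side",(210+450/5,110+348/5))
h=p+r.apply([.0003,-.0425,.1518]);print("front",proj(S,h),proj(D,h))
# the hole and post by same cameras predicted from wrist measurement
for q in([.5927,.1174,.0365],[.5914,.045,.046],[.5766,.2628,.045]): 
  u,v=proj(S,q)[0],proj(D,q)[0];print(q,"scene zoom",(u-[180,180])*4.8,"side zoom",(v-[210,110])*5)
```

```text
tip tri [ 0.55597402 -0.05445595  0.06144402] [0.002753548611345179, 0.0027535486113451305] in tool [ 1.77459149e-04 -1.48989025e-01  1.79344610e-01]
pred [ 0.55573949 -0.04995147  0.06399227] [[223.31379165 194.64288605]] [[297.00316204 183.15204002]] obs (222.91666666666669, 194.58333333333334) (299.0, 184.8)
bend pred [[222.788598   188.33195708]] [[297.40549744 175.85080587]] obs side (300.0, 179.6)
front [[191.31909558 180.63858552]] [[326.67993721 196.89976816]]
[0.5927, 0.1174, 0.0365] scene zoom [414.77861624 218.69457357] side zoom [300.09695762 228.31866199]
[0.5914, 0.045, 0.046] scene zoom [313.18561338 170.91960566] side zoom [373.88176354 277.42697259]
[0.5766, 0.2628, 0.045] scene zoom [641.9263688  269.54543584] side zoom [140.6362171  117.24514775]
```

```bash
cat >> h.py <<'E'
TT=np.array([.0003,-.1525,.1768])
def tplan(pos,yaw,n,TT=TT):
    print("tip now",np.round(tip()[0]+tip()[1].apply(TT),4))
    plan(np.array(pos)-tgt(yaw).apply(TT),yaw,n,gp=False)
E
python3 - <<'E'
from h import *
tplan([.5927,.1174,.050],.075,5)
E
```

```text
tip now [ 0.5558 -0.0509  0.064 ]
grasp now [ 0.5677 -0.203   0.0857] tcp goal [ 0.6038 -0.0347  0.2268]
[9.8, -33.0, 2.8, -0.0002, 0.0003, 0.001]
[9.8, -33.0, 2.8, -0.0002, 0.0003, 0.001]
[9.8, -33.0, 2.8, -0.0002, 0.0003, 0.001]
[9.7, -33.0, 2.8, -0.0002, 0.0003, 0.001]
[9.7, -33.0, 2.8, -0.0002, 0.0003, 0.001]
```

```bash
python3 -m inch '[[[5,-15,0,0,0,0.001,1],[10,-33,0,0,0,0.001,1],[10,-33,1,0,0,0.001,1],[10,-33,3,0,0,0.001,1],[9,-33,5,0,0,0.001,1],[5,-18,5,0,0,0,1],[0,0,0,0,0,0,1],[0,0,0,0,0,0,1],[0,0,0,0,0,0,1]]]'
python3 - <<'E'
from h import *
ims=vision.get_image("scene");imd=vision.get_image("side")
cv2.imwrite("pics/s12.png",ims);cv2.imwrite("pics/d12.png",imd)
crop(ims,220,190,320,265,8,"pics/s12z.png");crop(imd,230,120,330,195,8,"pics/d12z.png")
tplan([.5927,.1174,.050],.075,1)
p,r=tip();S=cam("scene");D=cam("side");t=p+r.apply(TT)
print("tip pred zoom",(proj(S,t)-[220,190])*8,(proj(D,t)-[230,120])*8)
E
```

```text
time_s: 15.4
ee_pos: [0.6043, -0.0354, 0.2277]
tcp_rot: [0.999, 0.037, -0.0, 0.0]
wrist_force: [0.4, 0.2, -1.1]
gripper_width: 0.238
tip now [0.5934 0.1164 0.051 ]
grasp now [ 0.6043 -0.0357  0.0728] tcp goal [ 0.6038 -0.0347  0.2268]
[-0.4, -1.0, 1.0, 0.0001, -0.0001, -0.0011]
tip pred zoom [[369.33771369 261.06550748]] [[323.06603243 257.96532996]]
```

View pics/s12z.png

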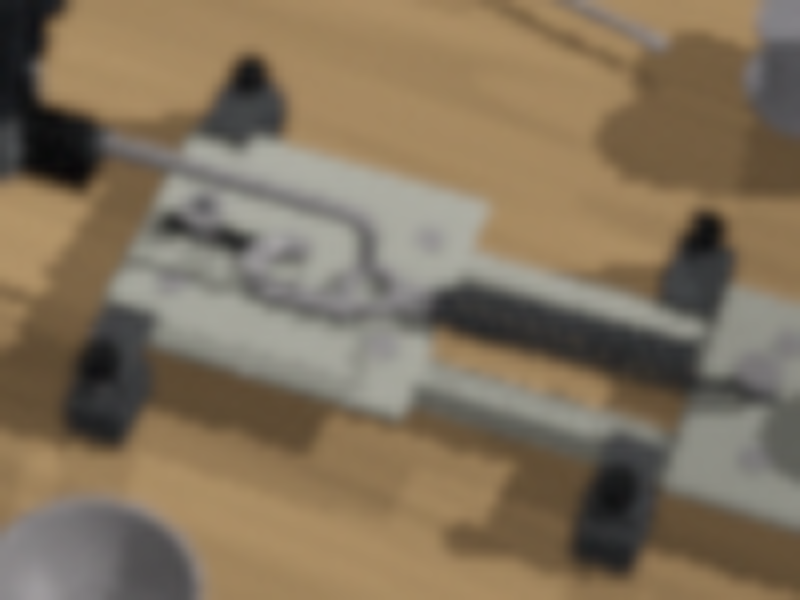

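View pics/d12z.png

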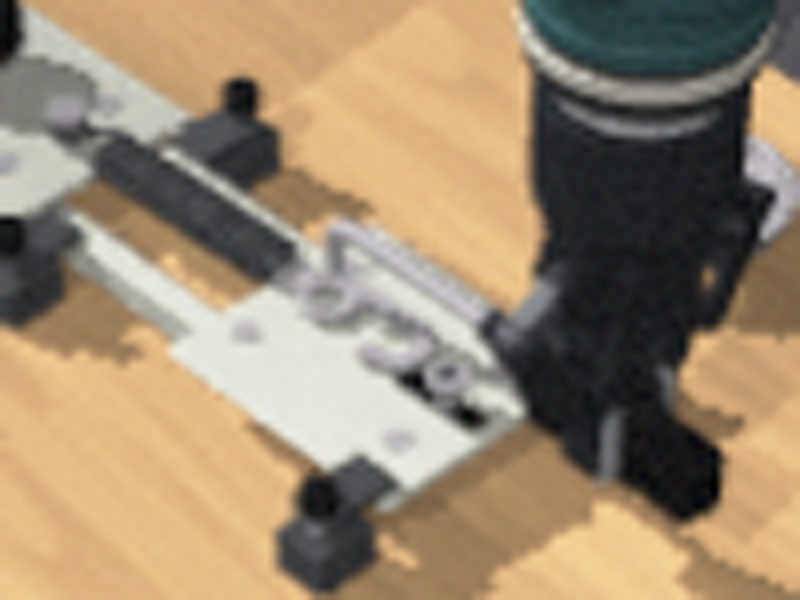

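Run:
```python
from h import *
ims=cv2.imread("pics/s12.png");imd=cv2.imread("pics/d12.png");o=cv2.imread("pics/s11.png");od=cv2.imread("pics/d11.png")
f=lambda im,x,y:cv2.resize(im[y:y+26,x:x+36],None,fx=11,fy=11,interpolation=cv2.INTER_CUBIC)
cv2.imwrite("pics/cmp.png",np.vstack([np.hstack([f(o,240,208),f(ims,240,208)]),np.hstack([f(od,256,142),f(imd,256,142)])]))
p,r=tip();S=cam("scene");D=cam("side");t=p+r.apply(TT)
for c,n in((S,"scene"),(D,"side")):
  a=proj(c,t)[0]; 
  for d in([0,0,-.0145],[.001,0,0],[0,.001,0]): print(n,d,np.round(proj(c,t+np.array(d))[0]-a,2))
```

```text
scene [0, 0, -0.0145] [-0.14  2.98]
scene [0.001, 0, 0] [-0.13  0.23]
scene [0, 0.001, 0] [0.3  0.11]
side [0, 0, -0.0145] [0.  3.5]
side [0.001, 0, 0] [ 0.25 -0.13]
side [0, 0.001, 0] [-0.2  -0.16]
```

View pics/cmp.png

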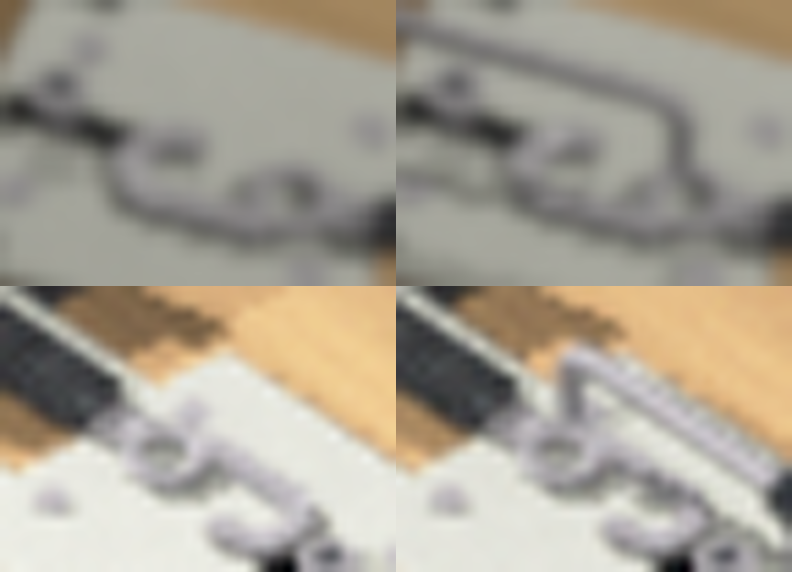

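The direct comparison is ambiguous to a few mm: side says the tip should go a bit further in +y, scene says it's about right. I'll shift slightly and probe downwards, watching the force.

```bash
python3 -m inch '[[[-0.5,-1.5,3,0,0,0,1],[0,0,3,0,0,0,1],[0,0,3,0,0,0,1],[0,0,2,0,0,0,1],[0,0,2,0,0,0,1],[0,0,1,0,0,0,1],[0,0,0,0,0,0,1],[0,0,0,0,0,0,1]]]'
python3 -m inch '[[[0,0,1,0,0,0,1],[0,0,1,0,0,0,1],[0,0,0,0,0,0,1]]]'
python3 - <<'E'
from h import *
print(tip()[0]+tip()[1].apply(TT),state()["wrist_force"])
E
```

```text
time_s: 16.3
ee_pos: [0.6038, -0.0335, 0.2137]
tcp_rot: [0.999, 0.037, 0.0, 0.0]
wrist_force: [-0.1, 0.1, -1.0]
gripper_width: 0.24
time_s: 16.6
ee_pos: [0.6037, -0.0335, 0.2115]
tcp_rot: [0.999, 0.037, -0.0, -0.0]
wrist_force: [-0.1, 0.7, -0.9]
gripper_width: 0.236
[0.59255483 0.11862651 0.03473542] [-0.05675446  0.67190375 -0.88023341]
```

```bash
python3 -m inch '[[[0,0,1,0,0,0,1],[0,0,0.8,0,0,0,1],[0,0,0,0,0,0,1]]]'
python3 - <<'E'
from h import *
print(tip()[0]+tip()[1].apply(TT),state()["wrist_force"])
ims=vision.get_image("scene");imd=vision.get_image("side")
cv2.imwrite("pics/s13.png",ims);cv2.imwrite("pics/d13.png",imd)
f=lambda im,x,y:cv2.resize(im[y:y+26,x:x+36],None,fx=11,fy=11,interpolation=cv2.INTER_CUBIC)
cv2.imwrite("pics/cmp2.png",np.hstack([f(ims,240,208),f(imd,256,142)]))
E
```

```text
time_s: 16.9
ee_pos: [0.6037, -0.0335, 0.2097]
tcp_rot: [0.999, 0.037, -0.0, -0.0]
wrist_force: [1.1, 0.7, -0.9]
gripper_width: 0.238
[0.5925382  0.11861296 0.03294237] [ 1.07180232  0.7054038  -0.94462384]
```

View pics/cmp2.png

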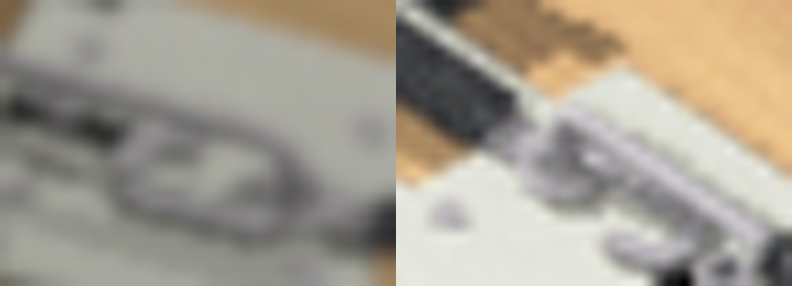

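No contact force with the tip at about 33 mm, so the peg is in the hole. Next: a millimetre lower, swing left, then pull gently and watch for where the spring starts to pull.

```bash
python3 -m inch '[[[0,0,0.8,0,0,0,1],[1,0,0,0,0,0,1],[2,0,0,0,0,0,1],[2,0,0,0,0,0,1],[2,0,0,0,0,0,1],[3,0,0,0,0,0,1],[3,0,0,0,0,0,1],[3,0,0,0,0,0,1],[0,0,0,0,0,0,1],[0,0,0,0,0,0,1]]]'
python3 -m inch '[[[0,2,0,0,0,0,1],[0,0,0,0,0,0,1]]]'
python3 -m inch '[[[0,2,0,0,0,0,1],[0,0,0,0,0,0,1]]]'
python3 -m inch '[[[0,2,0,0,0,0,1],[0,0,0,0,0,0,1]]]'
python3 - <<'E'
from h import *
t=tip()[0]+tip()[1].apply(TT);d=t[:2]-[.5914,.045];print(t,"lamp",d@[.07,-.9975],d@[.9975,.07],state()["wrist_force"])
E
```

```text
time_s: 18.0
ee_pos: [0.6197, -0.0323, 0.209]
tcp_rot: [0.999, 0.038, -0.0, 0.0]
wrist_force: [-0.3, -0.2, -0.9]
gripper_width: 0.232
time_s: 18.2
ee_pos: [0.6197, -0.0343, 0.209]
tcp_rot: [0.999, 0.037, -0.0, -0.0]
wrist_force: [-0.3, 0.8, -0.9]
gripper_width: 0.236
time_s: 18.4
ee_pos: [0.6199, -0.0363, 0.209]
tcp_rot: [0.999, 0.037, -0.0, -0.0]
wrist_force: [-1.2, 5.0, -0.3]
gripper_width: 0.233
time_s: 18.6
ee_pos: [0.6201, -0.0384, 0.209]
tcp_rot: [0.999, 0.037, -0.0, -0.0]
wrist_force: [-0.7, 4.2, -1.2]
gripper_width: 0.236
[0.60896327 0.11376976 0.03227123] lamp -0.06736840772654813 0.02233324031681435 [-0.68355822  4.16188884 -1.23113889]
```

The spring engaged after ~3 mm of pull, at 4.2 N. That puts the hole within about 1 mm of my wrist measurement. Now draw out, in two stages.

```bash
python3 -m inch '[[[0,3,0,0,0,0,1],[0,4,0,0,0,0,1],[0,4,0,0,0,0,1],[0,4,0,0,0,0,1],[0,4,0,0,0,0,1],[0,4,0,0,0,0,1],[0,4,0,0,0,0,1],[0,3,0,0,0,0,1],[0,0,0,0,0,0,1],[0,0,0,0,0,0,1]]]'
python3 - <<'E'
from h import *
t=tip()[0]+tip()[1].apply(TT);d=t[:2]-[.5914,.045];print(t,"lamp",d@[.07,-.9975],d@[.9975,.07],state()["wrist_force"])
ims=vision.get_image("scene");imd=vision.get_image("side");w=vision.get_image("wrist")
cv2.imwrite("pics/w14.png",w)
f=lambda im,x,y:cv2.resize(im[y:y+40,x:x+50],None,fx=8,fy=8,interpolation=cv2.INTER_CUBIC)
cv2.imwrite("pics/cmp3.png",np.hstack([f(ims,228,203),f(imd,250,140)]))
E
```

```text
time_s: 19.6
ee_pos: [0.622, -0.0677, 0.2087]
tcp_rot: [0.999, 0.038, -0.001, -0.001]
wrist_force: [-1.9, 10.9, -2.1]
gripper_width: 0.231
[0.61054823 0.08481462 0.03229354] lamp -0.03837471114773241 0.02188738019954207 [-1.86843497 10.85161202 -2.08408352]
```

View pics/cmp3.png

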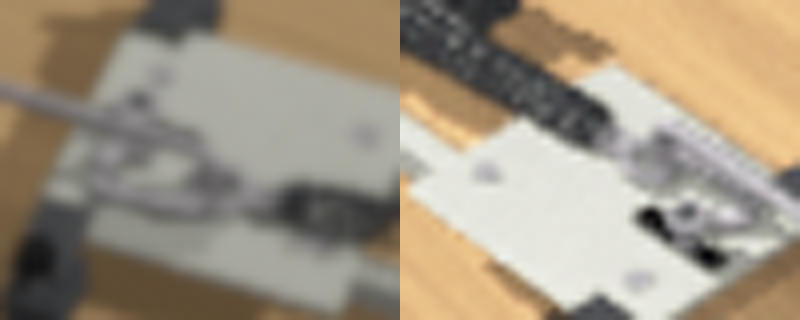

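View pics/w14.png

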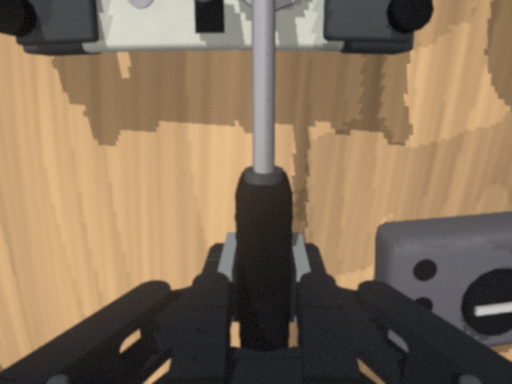

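Run:
```python
from h import *
c=cam("wrist"); print(onz(c,(377,228),.034),onz(c,(390,335),.034),tip()[0])
```

```text
[ 0.67391153 -0.05248644  0.034     ] [ 0.69272488 -0.1134766   0.034     ] [ 0.62199904 -0.06756951  0.20873661]
```

The hook is passing on the post's left. The 10.9 N matches ~32 mm of stretch, and the multimeter is clear of the fingers. Drawing the last 20 mm.

```bash
python3 -m inch '[[[0,4,0,0,0,0,1],[0,4,0,0,0,0,1],[0,4,0,0,0,0,1],[0,4,0,0,0,0,1],[0,3,0,0,0,0,1],[0,1.5,0,0,0,0,1],[0,0,0,0,0,0,1],[0,0,0,0,0,0,1]]]'
python3 - <<'E'
from h import *
t=tip()[0]+tip()[1].apply(TT);d=t[:2]-[.5914,.045];print(t,"lamp",d@[.07,-.9975],d@[.9975,.07],state()["wrist_force"])
ims=vision.get_image("scene");imd=vision.get_image("side");w=vision.get_image("wrist")
cv2.imwrite("pics/w15.png",w)
f=lambda im,x,y:cv2.resize(im[y:y+40,x:x+50],None,fx=8,fy=8,interpolation=cv2.INTER_CUBIC)
cv2.imwrite("pics/cmp4.png",np.hstack([f(ims,228,203),f(imd,250,140)]))
cv2.imwrite("pics/w15z.png",cv2.resize(w[0:100,150:400],None,fx=3,fy=3,interpolation=cv2.INTER_CUBIC))
E
```

```text
time_s: 20.55
ee_pos: [0.6233, -0.0875, 0.2086]
tcp_rot: [0.999, 0.038, -0.001, -0.002]
wrist_force: [-3.3, 15.7, -1.1]
gripper_width: 0.236
[0.61166607 0.06524194 0.03235016] lamp -0.01877270682727504 0.021632340241071045 [-3.26588492 15.72300799 -1.13047659]
```

View pics/cmp4.png

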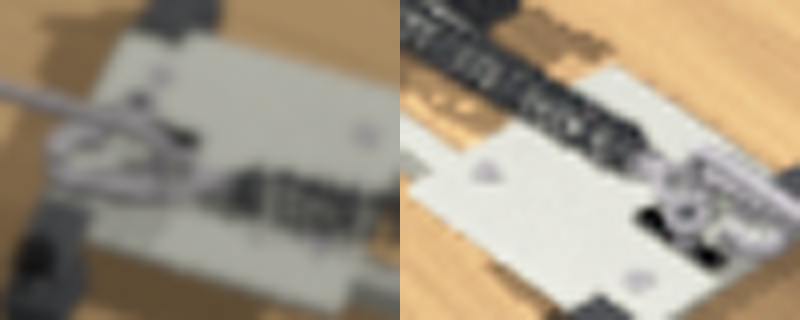

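View pics/w15z.png

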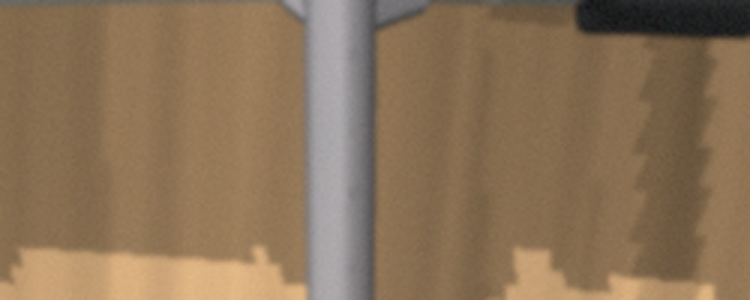

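15.7–16 N means ~52 mm of stretch, and the seat is about 16 mm past the post. Now swing right, watching the force.

```bash
python3 -m inch '[[[-3,0.2,0,0,0,0,1],[-3,0.2,0,0,0,0,1],[-3,0.2,0,0,0,0,1],[-3,0.2,0,0,0,0,1],[0,0,0,0,0,0,1]]]'
python3 -m inch '[[[-3,0,0,0,0,0,1],[-3,0,0,0,0,0,1],[-2,0,0,0,0,0,1],[0,0,0,0,0,0,1]]]'
python3 - <<'E'
from h import *
t=tip()[0]+tip()[1].apply(TT);d=t[:2]-[.5914,.045];print(t,"lamp",d@[.07,-.9975],d@[.9975,.07],state()["wrist_force"])
ims=vision.get_image("scene");imd=vision.get_image("side")
f=lambda im,x,y:cv2.resize(im[y:y+40,x:x+50],None,fx=8,fy=8,interpolation=cv2.INTER_CUBIC)
cv2.imwrite("pics/cmp5.png",np.hstack([f(ims,228,203),f(imd,250,140)]))
E
```

```text
time_s: 21.2
ee_pos: [0.6112, -0.0892, 0.2086]
tcp_rot: [0.999, 0.038, -0.001, -0.002]
wrist_force: [-1.8, 14.3, -1.4]
gripper_width: 0.23
time_s: 21.6
ee_pos: [0.6034, -0.0899, 0.2087]
tcp_rot: [0.999, 0.038, -0.001, -0.002]
wrist_force: [-0.7, 15.8, -2.3]
gripper_width: 0.235
[0.59187774 0.06288801 0.03248769] lamp -0.017809844601696514 0.0017287042129962033 [-0.73632774 15.82502994 -2.25353542]
```

View pics/cmp5.png

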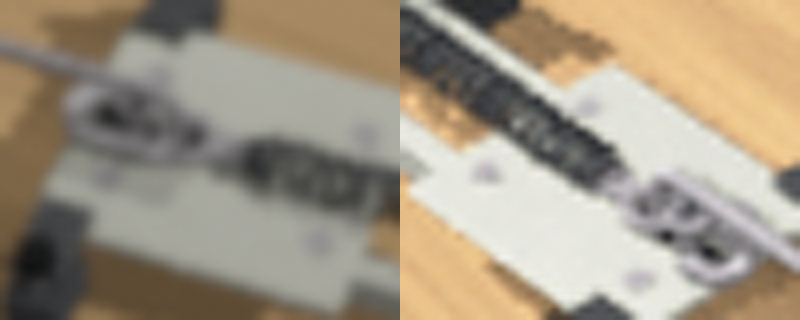

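The post head now shows inside the hook, side (680,215). Easing back.

```bash
python3 -m inch '[[[-1.2,0,0,0,0,0,1],[0,-3,0,0,0,0,1],[0,-3,0,0,0,0,1],[0,-3,0,0,0,0,1],[0,-3,0,0,0,0,1],[0,0,0,0,0,0,1]]]'
python3 -m inch '[[[0,-2,0,0,0,0,1],[0,-2,0,0,0,0,1],[0,0,0,0,0,0,1]]]'
python3 -m inch '[[[0,-2,0,0,0,0,1],[0,0,0,0,0,0,1]]]'
python3 - <<'E'
from h import *
t=tip()[0]+tip()[1].apply(TT);d=t[:2]-[.5914,.045];print(t,"lamp",d@[.07,-.9975],d@[.9975,.07],state()["wrist_force"])
ims=vision.get_image("scene");imd=vision.get_image("side")
f=lambda im,x,y:cv2.resize(im[y:y+40,x:x+50],None,fx=8,fy=8,interpolation=cv2.INTER_CUBIC)
cv2.imwrite("pics/cmp6.png",np.hstack([f(ims,228,203),f(imd,250,140)]))
E
```

```text
time_s: 22.3
ee_pos: [0.6016, -0.078, 0.2088]
tcp_rot: [0.999, 0.038, -0.0, -0.001]
wrist_force: [-1.2, 13.0, -1.9]
gripper_width: 0.235
time_s: 22.6
ee_pos: [0.6013, -0.0742, 0.2088]
tcp_rot: [0.999, 0.038, -0.0, -0.001]
wrist_force: [-1.5, 12.0, -1.1]
gripper_width: 0.236
time_s: 22.8
ee_pos: [0.6012, -0.0723, 0.2088]
tcp_rot: [0.999, 0.038, -0.0, -0.001]
wrist_force: [-0.7, 11.1, -1.0]
gripper_width: 0.232
[0.58991032 0.08019734 0.03241653] lamp -0.03521361992902883 0.0009778532250211641 [-0.72373947 11.0802845  -1.00507735]
```

View pics/cmp6.png

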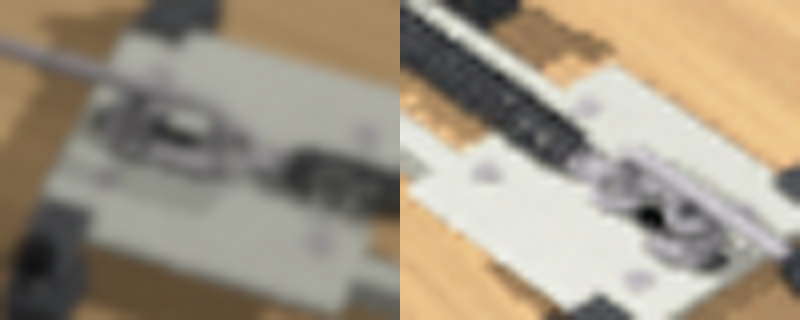

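Almost seated, with the force still at 11 N. Continue in small steps until it drops off.

```bash
for i in 1; do :; done; python3 -m inch '[[[0,-1.5,0,0,0,0,1],[0,0,0,0,0,0,1]]]'
python3 -m inch '[[[0,-1.5,0,0,0,0,1],[0,0,0,0,0,0,1]]]'
python3 -m inch '[[[0,-1.5,0,0,0,0,1],[0,0,0,0,0,0,1]]]'
```

```text
time_s: 23.1
ee_pos: [0.6013, -0.0714, 0.209]
tcp_rot: [0.999, 0.038, -0.0, -0.0]
wrist_force: [-1.2, 5.1, -0.7]
gripper_width: 0.237
time_s: 23.3
ee_pos: [0.6015, -0.0704, 0.2092]
tcp_rot: [0.999, 0.037, 0.0, 0.0]
wrist_force: [-0.1, -0.8, -0.5]
gripper_width: 0.235
time_s: 23.5
ee_pos: [0.6012, -0.0687, 0.2092]
tcp_rot: [0.999, 0.037, 0.0, 0.0]
wrist_force: [-0.1, -0.7, -0.1]
gripper_width: 0.235
```

The force dropped to zero, so the hook rests on the post. The peg is now near the hole's centre, so lift it out.

```bash
python3 -m inch '[[[0,-0.5,0,0,0,0,1],[0,0,-2,0,0,0,1],[0,0,-2,0,0,0,1],[0,0,0,0,0,0,1]]]'
python3 -m inch '[[[0,0,-4,0,0,0,1],[0,0,-6,0,0,0,1],[0,0,-8,0,0,0,1],[0,0,-8,0,0,0,1],[0,0,-10,0,0,0,1],[0,0,0,0,0,0,1]]]'
python3 - <<'E'
from h import *
ims=vision.get_image("scene");imd=vision.get_image("side")
f=lambda im,x,y:cv2.resize(im[y:y+40,x:x+50],None,fx=8,fy=8,interpolation=cv2.INTER_CUBIC)
cv2.imwrite("pics/cmp7.png",np.hstack([f(ims,228,203),f(imd,250,140)]))
E
```

```text
time_s: 23.9
ee_pos: [0.6013, -0.0681, 0.2135]
tcp_rot: [0.999, 0.037, 0.0, 0.0]
wrist_force: [0.5, -0.2, -1.3]
gripper_width: 0.234
time_s: 24.5
ee_pos: [0.6015, -0.0682, 0.2508]
tcp_rot: [0.999, 0.037, 0.001, 0.0]
wrist_force: [0.9, -0.5, -0.9]
gripper_width: 0.234
```

View pics/cmp7.png

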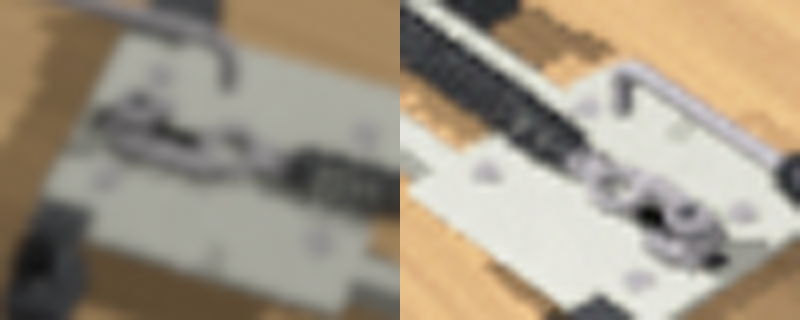

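The hook is seated round the post and the peg is clear, side (625,100). Laying the puller down at its earlier spot.

Run:
```python
from h import *
plan([.567,-.203,.06],0.078,6)
```

```text
grasp now [ 0.6013 -0.0681  0.0943] tcp goal [ 0.567 -0.203  0.215]
[-7.4, 22.0, 5.7, 0.0, -0.0001, -0.0005]
[-7.4, 22.0, 5.7, 0.0, -0.0001, -0.0005]
[-7.4, 22.0, 5.7, 0.0, -0.0001, -0.0005]
[-7.4, 22.0, 5.7, 0.0, -0.0001, -0.0005]
[-7.4, 22.0, 5.7, 0.0, -0.0001, -0.0005]
[-7.4, 22.0, 5.7, 0.0, -0.0001, -0.0005]
```

```bash
python3 -m inch '[[[-4,12,0,0,0,0,1],[-7,22,0,0,0,0,1],[-7,22,0,0,0,0,1],[-8,22,0,0,0,0,1],[-7,22,5,0,0,0,1],[-7,22,10,0,0,0,1],[-4,10,15,0,0,0,1],[0,0,15,0,0,0,1],[0,0,15,0,0,0,1],[0,0,8,0,0,0,1],[0,0,0,0,0,0,1],[0,0,0,0,0,0,1]]]'
python3 - <<'E'
from h import *
p,r=tip();print(p+r.apply([0,0,.155]),state()["wrist_force"])
E
```

```text
time_s: 25.8
ee_pos: [0.5672, -0.2032, 0.1814]
tcp_rot: [0.999, 0.037, 0.0, 0.0]
wrist_force: [0.7, 0.9, -1.3]
gripper_width: 0.232
[ 0.56718536 -0.20322628  0.02638916] [ 0.65571191  0.8805326  -1.32996135]
```

```bash
python3 -m inch '[[[0,0,2.5,0,0,0,1],[0,0,1.5,0,0,0,1],[0,0,0,0,0,0,1],[0,0,0,0,0,0,1]]]'
python3 -m inch '[[[0,0,0.5,0,0,0,1],[0,0,0,0,0,0,0.5],[0,0,0,0,0,0,0],[0,0,0,0,0,0,-1],[0,0,0,0,0,0,-1],[0,0,0,0,0,0,-1],[0,0,0,0,0,0,-1],[0,0,-15,0,0,0,-1],[0,0,-35,0,0,0,-1],[0,0,-45,0,0,0,-1],[0,-20,-45,0,0,0,-1],[0,-45,-30,0,0,0,-1],[0,-45,0,0,0,0,-1],[0,-45,0,0,0,0,-1],[0,-45,0,0,0,0,-1],[0,-20,0,0,0,0,-1],[0,0,0,0,0,0,-1],[0,0,0,0,0,0,-1]]]'
python3 - <<'E'
from h import *
c=cam("wrist");w=vision.get_image("wrist");cv2.imwrite("pics/w20.png",w);cv2.imwrite("pics/d20.png",vision.get_image("side"))
crop(w,150,60,380,280,3,"pics/w20z.png");np.savez("w20.npz",*c);print(state()["time_s"],tip()[0])
E
```

```text
time_s: 26.2
ee_pos: [0.5672, -0.203, 0.1772]
tcp_rot: [0.999, 0.038, 0.0, 0.0]
wrist_force: [-0.5, 0.1, -1.0]
gripper_width: 0.236
time_s: 28.0
ee_pos: [0.5509, 0.0131, 0.3443]
tcp_rot: [0.999, 0.038, 0.0, 0.0]
wrist_force: [1.0, -0.5, -0.2]
gripper_width: 0.996
28.1 [0.55107675 0.0121414  0.34426215]
```

View pics/w20.png

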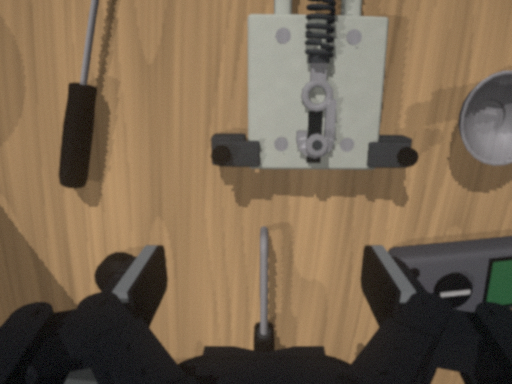

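View pics/d20.png

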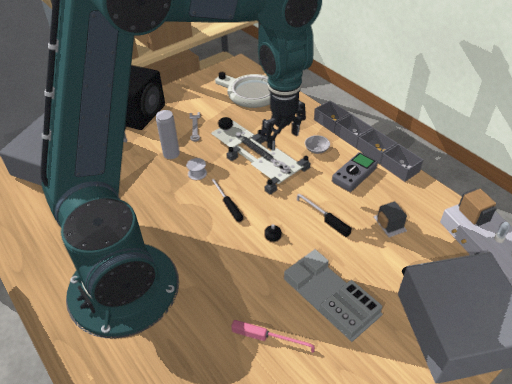

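Run:
```python
from h import *
c=cam("wrist");a=onz(c,(317,96),.0365);b=onz(c,(317,145.5),.046);d=b-a;print(a,b,"along",d[:2]@[.07,-.9975],"lat",d[:2]@[.9975,.07],np.linalg.norm(d[:2]))
```

```text
[0.5886223  0.08135187 0.0365    ] [0.59156806 0.04310778 0.046     ] along 0.03835467903540721 lat 0.0002613112555320936 0.03835736722841927
```

View pics/w20z.png

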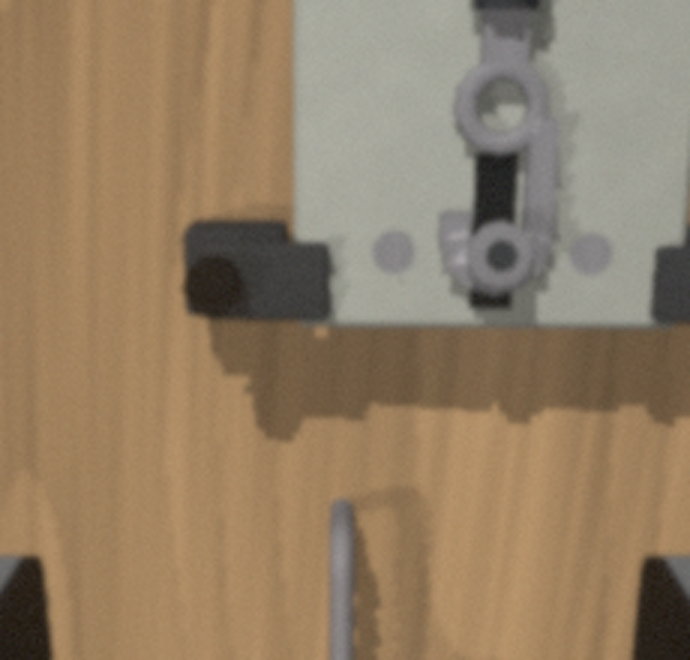

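Seated: hole to post measures 38.4 mm against the required 38, and the lateral error is 0.3 mm. The head covers the hook, and the puller lies on the bench. Handing in.

```bash
python3 -c "
from rig import sign_off
print(sign_off())"
```

```text
the job is handed in; nothing more can be done
None
```

The spring is refitted: its hook sits on the anchor post, under the head, and holds the spring stretched. I handed the job in at about 28 s, and no verdict is reported.

**What I did:**
- Lifted the puller out of its tray by the shank, laid it on the open bench and let go, then took it again by the handle.
- Put the tip in the hook's hole. I drew the spring out past the post's left side, to about 52 mm of stretch judged from the force (up to about 16 N).
- Swung the hook right onto the post and eased it back until the force on the puller dropped to zero. Then I lifted the puller out and laid it back on the bench.

**Last checks:**
- **Seat:** the hole-to-post distance in the wrist picture is 38.4 mm, where 38 mm means seated. The sideways error is 0.3 mm.
- **Seated stretch:** about 34 mm, worked out from the post's position, not read directly.
- **Puller and bystanders:** the puller lies on the bench, let go, with the gripper open and well clear. In the last pictures I saw nothing else moved, but I did not measure the bystanders' positions.

**Disagreements and slips:**
- Side and scene cameras disagreed by several millimetres on where the tip stood over the hole. I settled it by lowering the tip while watching the force.
- The wrist camera reads distances near the top edge of its picture 4–5 mm short.
- One sideways move was typed before I had read its plan and ended 54 mm off. It touched nothing, and I corrected it.

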